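# Clamp the tube rack in the shaker and start it

### The arm

A 6-joint arm with a two-finger parallel gripper is mounted at the origin on the work surface. World frame = base frame: x ahead of the robot, y to its left, z up, the work surface at z = 0. Lengths are in m, angles in rad, forces in N, time in s.
With the tool pointing down it reaches from about 0.325 to 0.775 m from the base axis. Payload 9.3 kg.
Tool frame: the origin (TCP) lies between the finger pads; the fingertips stand 19 mm ahead of it and the grasp point (between the pads) is the TCP; z points along the fingers, y is the line along which they close (so a half turn about z gives the same grasp; the last joint's range is limited). The gripper opens to 85 mm and grips with 20 to 120 N. Pads are 22 mm wide; open, the fingers measure 114 mm over their backs; the gripper's body (76 mm by 85 mm) begins 54 mm behind the grasp point. The pads swing forward as they close: fully open they stand 13 mm farther back than shut.
Start: joints at [-1.43, 0.259, 0.021, 1.334, 0, 1.418], TCP at [0.159, -0.526, 0.25] pointing down, gripper open.
Joint ranges: [-3.04, 3.04], [-0.91, 1.82], [-1.04, 1.36], [-1.92, 1.95], [-1.52, 1.45], [-3.14, 3.14]. Speed limits (rad/s): [2.22, 2.22, 2.79, 3.14, 3.14, 3.14].

### API

Orientations are given as a 3x3 rotation matrix whose columns are the frame's x, y, z axes.
In Python, from bench import read_state, eyes, manip gives the robot as it stands. The module is installed in compiled form; this text tells all that it offers.
- The arm moves only by the tool send_rows, never from a script. Its argument "targets" is a list of rows, each an object of numbers: "tx", "ty", "tz": the shift along the tool's x, y, z in m; "wx", "wy", "wz": the turn, a rotation vector about the tool's x, y, z in rad. In form: [{"tx": .., "ty": .., "tz": .., "wx": .., "wy": .., "wz": ..}, ...]. A call has 1 to 12 rows; each row shifts and turns the commanded pose from where the row before left it, along the tool's axes as they then stand; what a row does not reach is not made up. A row lasts 1/10 s, in which the tool goes at most 50 mm and 8.59 degrees, less where a joint would pass 70% of its speed; a pose out of reach is approached as far as the arm can. A call is refused whole if a number of a shift passes 0.05 or a number of a turn 0.15, either way. A call with a gripper value outside its range is refused whole. "grip" is the opening, from 0 (shut) to 1 (fully open), set as the call begins (left out, the last holds). The fingers move at their own pace and stop on an object; "force" is the grip in N (left out, the last holds). Time passes only in rows, so rows that do not move let the fingers close. It gives the time, the measured TCP pose, the force, the opening and the grip force at its end, in the units of the state.
- read_state(): the state, without advancing time (a new reading comes with each control period).
- eyes.capture(name): name is "scene" or "top" or "wrist"; returns the picture (420x560x3 uint8, red, green, blue); there is no depth.
- eyes.calibration(name): a dict with "camera_matrix" (3x3 intrinsics, pixels), "R" (3x3) and "t" (3): a world point X has camera coordinates R X + t. Camera axes: x right, y down, z forward; pixel columns grow to the right and rows downward; lengths in m; the calibration is good to about 2 mm. A picture is of the moment at which its call begins: read the wrist's pose just before it. calibration takes no time and is no camera call; for the wrist camera it gives the pose at the moment of the call.
- manip.hand_in(): hands the job in; it is judged then, once.
The state is a dict: "time_s": time; "joints": joint angles; "joint_velocities": joint speeds; "joint_efforts": joint torques, N m; "tool_pos": TCP position; "tool_rot": TCP orientation; "ft_force": force on the tool from outside, world axes, zero at the start; "ft_torque": the same for the moment, N m; "opening": finger opening in m; "gripper_force": force on a finger pad.
Only numpy, scipy, OpenCV 4.12 (cv2) and the standard library are available. Lean on these libraries where they do the work, as an engineer would, in place of code of your own. Each camera call takes 0.05 s, during which the arm holds its last target. There are 200 camera calls.

### The job

Get the tube shaker running: take its clamp plate off the sloping draining stand, lower it gently and level over the shaker's two locating pins until it is fully home on the rails, and swing both turn catches all the way in over it. Then press the start button, let everything go, and leave the other things on the bench alone.

Things in the scene. Friction and masses are not known exactly. Their poses are not given: they have to be found in the camera images.
- clamp_plate: Loose clamp plate, bare aluminium, 120 (x) x 200 (y) x 8 mm, 0.3-0.6 kg, a 13 mm through hole near each end (x 0, y -85 and +85), black bow handle on its upper face. Origin: centre of its underside; z out of the handle face. Same when turned 180 degrees. It starts on the stand, sloping 35 degrees (its x points up the slope), handle up and towards the robot.
- plate_grip (a point): Centre of the handle's grip bar, 42 mm from the plate's underside along the plate's z; axes as the plate's. The bar is 90 mm long (x), 16 mm wide (y), 14 mm high, with 27 mm of open space under it and nothing beside it.
- stand: Light-grey sloping draining stand, 236 mm wide (y), 135 mm deep (x), 115 mm high, fixed. Origin: centre of its foot, on the bench. Its board rises at 35 degrees towards its +x (away from the robot); the plate's low edge rests against a lip standing 14 mm above the board. Straight up is free.
- shaker: Tube shaker, fixed, stays still when started: white housing 290 (x) x 260 (y) x 75 mm, front panel sloping 33.7 degrees, deck with a filled tube rack between two aluminium rails, each 120 mm along x, 24 wide, centred at x 35, y -85 and +85, tops 145 mm above the bench. Origin: centre of its underside; x from front (robot side) to back, y to the robot's left.
- seat (a point): Point midway between the two rails at the height of their tops (145 mm above the bench): where the centre of the seated plate's underside belongs. Axes as the shaker's; the seated plate's y lies along this y, either way round.
- pin_left (a point): Tip of the steel locating pin on the left (+y) rail: upright, 10 mm in diameter, 32 mm tall above the rail, the upper 12 mm tapering to a blunt point; 85 mm from seat along +y.
- pin_right (a point): Tip of the same pin on the right (-y) rail, 85 mm from seat along -y. The plate's holes leave 1.5 mm all round the pins.
- catch_left (a joint): Left turn catch: steel arm 62 mm long, 18 wide, 6 thick on an upright pivot at x -10, y 115 mm of the shaker, underside 155 mm above the bench (2 mm over the seated plate). 0: arm points to the shaker's front (-x), clear of the plate; grows inwards (counter-clockwise from above) to its stop at 1.57, across the plate. Starts -0.5 to 0.1. Friction 0.05 N m; stays where left.
- catch_right (a joint): Right turn catch, the mirror image: pivot at x -10, y -115 mm of the shaker; grows as the arm swings inwards (clockwise from above) to its stop at 1.57.
- catch_left_stud (a point): Centre of the top of the left catch's upright round black stud (14 mm diameter, 28 mm tall above the arm), 48 mm from the pivot along the arm, 189 mm above the bench.
- catch_right_stud (a point): The same point on the right catch's stud.
- start_top (a point): Centre of the face of the start button, white, round, 32 mm across, on the right (-y) part of the shaker's sloping front panel. Its z is the panel's outward normal (33.7 degrees from vertical, towards the shaker's front), its x points up the slope.
- start (a joint): Travel of the start button along its own axis: 0 out, 0.006 m fully in (5 N); springs back. Counts as pressed beyond 0.004 m.
- jar: Bystander: white plastic screw jar, 68 mm across, 100 mm tall; origin at the centre of its underside. To be left alone.
- bar_tray: Bystander: small open white tray, 105 x 70 x 30 mm; origin at the centre of its underside. To be left alone.
- tip_box: Bystander: grey pipette-tip box with clear lid, 122 x 86 x 67 mm; origin at the centre of its underside. To be left alone.
- beaker: Bystander: small glass beaker, 60 mm across, 75 mm tall; origin at the centre of its underside. To be left alone.
- reagent_bottle: Bystander: amber bottle, 66 mm across, 150 mm tall; origin at the centre of its underside. To be left alone.
- small_jar: Bystander: small white jar with a screw cap, 60 mm across, 75 mm tall; origin at the centre of its underside. To be left alone.

How it is judged:
On the way, in this order (a step that is already met when the one before it is completed fails the run):
1. the clamp plate is fully home on the rails with both pins through its holes (horizontal distance between clamp_plate and seat below 0.004 m and z of clamp_plate in the frame of seat between -0.003 and 0.003 m and angle between clamp_plate's own z axis and vertical below 0.04 rad), for 0.2 s.
2. both turn catches are swung in over the seated plate (all of step 1 and value of joint each of catch_left, catch_right above 1.35 rad), for 0.2 s.
3. the start button is pressed with the plate clamped (all of step 2 and value of joint start above 0.004 m), for 0.05 s.
At the end, for the whole second after the job is handed in: The clamp plate lies at rest fully down on the rails (its underside within 3 mm of the rail tops, level within 0.04 rad, centred within 4 mm) with both pins through its holes, both turn catches are at 1.35 rad or more, and the start button has been pressed afterwards (beyond 4 mm) and is let go (all of step 2 and value of joint start below 0.002 m and linear speed of clamp_plate below 0.02 m/s); the robot touches nothing.
It fails at once if the clamp plate is dropped onto the pins or rails (falling faster than 0.35 m/s within 35 mm of its seat) (horizontal distance between clamp_plate and seat below 0.02 m and z of clamp_plate in the frame of seat between 0.003 and 0.035 m and linear speed of clamp_plate above 0.35 m/s).
It fails at once if the clamp plate is crooked (more than 0.15 rad, 9 degrees) while going down the pins (horizontal distance between clamp_plate and seat below 0.02 m and z of clamp_plate in the frame of seat between 0.003 and 0.024 m and angle between clamp_plate's own z axis and vertical above 0.15 rad).
It fails at once if a bystander is moved more than 25 mm or tipped over (distance of any of jar, bar_tray, tip_box, beaker, reagent_bottle, small_jar from where it was at the start of the episode above 0.025 m or angle between any of jar, bar_tray, tip_box, beaker, reagent_bottle, small_jar's own z axis and vertical above 0.5 rad).
It also fails if it takes over 67 s, if anything falls off the work surface, if the arm or the gripper's body presses on something with over 40 N, if the wrist force passes 120 N, or if a joint passes its speed limit or range.

## Working session

There is one attempt and no reset: what is moved stays moved. The work goes in short steps, Python scripts to look and compute and a tool call to move; the robot and the scene stay as the last step left them, time stands still between calls to the robot, and variables do not carry over. Pictures are saved under pics/ and viewed, at most 10 in all, crops included, and the job is handed in when it is done.

Besides the shell and the picture viewer there is one more tool, called after "Call:" as name(argument=value, ...), one argument or row to a line, values as JSON. send_rows: Moves the arm, as the interface text tells. Its arguments: {"type":"object","properties":{"targets":{"type":"array","items":{"type":"object","properties":{"tx":{"type":"number"},"ty":{"type":"number"},"tz":{"type":"number"},"wx":{"type":"number"},"wy":{"type":"number"},"wz":{"type":"number"}}}},"grip":{"type":"number"},"force":{"type":"number"}},"required":["targets"]}

```bash
mkdir -p pics && python3 - <<'E'
from bench import read_state, eyes
import cv2,numpy as np
for n in ("scene","top"):
    im=eyes.capture(n); cv2.imwrite(f"pics/{n}0.png",cv2.resize(im[:,:,::-1],(800,600),interpolation=cv2.INTER_CUBIC))
    c=eyes.calibration(n); print(n,c["camera_matrix"].round(1).tolist(),(-c["R"].T@c["t"]).round(3),c["R"].round(3).tolist())
s=read_state();print(s["time_s"],s["tool_pos"],s["tool_rot"],s["opening"])
E
```

```text
scene [[383.8, 0.0, 280.0], [0.0, 383.8, 210.6], [0.0, 0.0, 1.0]] [1.042 0.566 0.981] [[-0.722, 0.692, 0.007], [0.501, 0.528, -0.686], [-0.478, -0.492, -0.728]]
top [[440.9, 0.0, 279.8], [0.0, 440.9, 202.4], [0.0, 0.0, 1.0]] [ 0.318 -0.01   1.675] [[-0.017, -1.0, -0.002], [-0.992, 0.018, -0.124], [0.124, -0.0, -0.992]]
0.1 [ 0.15922478 -0.52622367  0.24973678] [[ 9.57151157e-01  2.89588726e-01 -1.77032089e-04]
 [ 2.89588733e-01 -9.57150470e-01  1.15902625e-03]
 [ 1.66194587e-04 -1.16062981e-03 -9.99999313e-01]] 0.08564369232398471
```

View pics/scene0.png

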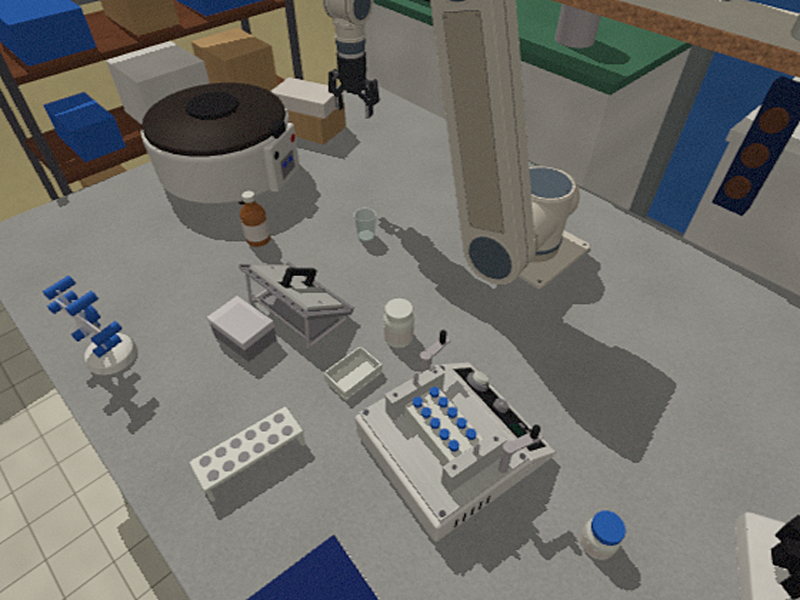

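View pics/top0.png

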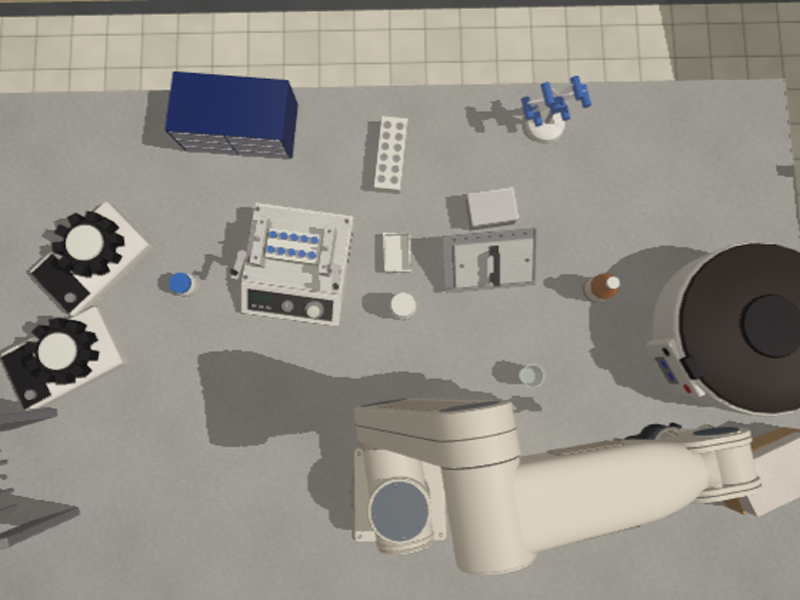

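Scene view: the shaker is at the lower centre, the stand with the plate at about (297,295). Top view (800 px scale): shaker centred at about (297,265), stand at (490,260), grip bar at (494,263), start button at (314,311), catch studs near (237,270) and (335,285).

```bash
cat > h.py <<'E'
from bench import read_state, eyes
import cv2,numpy as np
from scipy.spatial.transform import Rotation as Ro
from scipy.optimize import least_squares
def proj(c,X):
    p=(c["R"]@np.atleast_2d(X).T).T+c["t"]; p=p@c["camera_matrix"].T; return p[:,:2]/p[:,2:]
def ray(c,uv,z):
    d=c["R"].T@np.linalg.solve(c["camera_matrix"],[uv[0],uv[1],1]); o=-c["R"].T@c["t"]
    return o+d*(z-o[2])/d[2]
E
python3 - <<'E'
from h import *
c=eyes.calibration("top"); k=.7
for n,u,v,z in [("hc",256,204,.075),("hc",353,215,.075),("pinL?",275,232,.177),("btn",314,311,.06),("studL",237,268,.189),("studR",335,287,.189),("grip",494,263,.1),("p",455,237,.12),("p",531,233,.12),("p",535,283,.03),("p",462,290,.03),("whitejar",403,304,.09),("bottle",612,283,.15),("tray",397,252,.02),("bluejar",180,282,.07),("beaker",530,375,.06),("tipbox",492,207,.067)]:
    print(n,ray(c,(u*k,v*k),z).round(3))
s=read_state();c=eyes.calibration("wrist");Rw=np.array(s["tool_rot"]);cam=-c["R"].T@c["t"]
print("wrist cam in tool",(Rw.T@(cam-s["tool_pos"])).round(3),(Rw.T@c["R"].T).round(3).tolist(),c["camera_matrix"].round(1).tolist())
t=eyes.capture("top")[:,:,::-1]
cv2.imwrite("pics/topc.png",cv2.resize(t[133:235,150:390],(800,340),interpolation=cv2.INTER_CUBIC))
E
```

```text
hc [0.748 0.36  0.075]
hc [0.714 0.108 0.075]
pinL? [0.65  0.29  0.177]
btn [0.467 0.211 0.06 ]
studL [0.561 0.377 0.189]
studR [0.511 0.143 0.189]
grip [ 0.577 -0.251  0.1  ]
p [ 0.642 -0.152  0.12 ]
p [ 0.649 -0.343  0.12 ]
p [ 0.533 -0.367  0.03 ]
p [ 0.518 -0.174  0.03 ]
whitejar [ 0.478 -0.018  0.09 ]
bottle [ 0.514 -0.529  0.15 ]
tray [ 0.625 -0.005  0.02 ]
bluejar [0.547 0.555 0.07 ]
beaker [ 0.294 -0.338  0.06 ]
tipbox [ 0.731 -0.256  0.067]
wrist cam in tool [ 0.069  0.001 -0.123] [[0.0, -0.963, -0.271], [1.0, 0.0, 0.0], [-0.0, -0.271, 0.963]] [[306.2, 0.0, 282.3], [0.0, 306.2, 210.4], [0.0, 0.0, 1.0]]
```

View pics/topc.png

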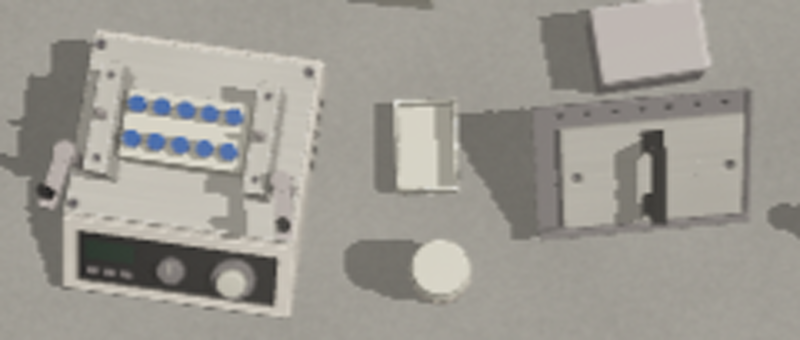

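Zoomed top view: plate holes at (577,178) and (729,164), handle bar vertical at (653,180), start button (233,282), studs at (47,192) and (284,225). I'm moving the wrist camera over the plate.

Call:
send_rows(
  targets=[
    {"tx": 0.035, "ty": -0.016},
    {"tx": 0.035, "ty": -0.016},
    {"tx": 0.035, "ty": -0.016},
    {"tx": 0.035, "ty": -0.016},
    {"tx": 0.035, "ty": -0.016},
    {"tx": 0.035, "ty": -0.016},
    {"tx": 0.035, "ty": -0.016},
    {"tx": 0.034, "ty": -0.015},
    {"tx": 0.034, "ty": -0.015},
    {"tx": 0.034, "ty": -0.015},
    {"tx": 0.034, "ty": -0.015},
    {},
  ],
  grip=1,
)

```text
invalid input at $.targets[0]: expected keys tx, ty, tz, wx, wy, wz
```

Call:
send_rows(
  targets=[
    {"wz": 0.13},
    {"wz": 0.127},
    {"wy": 0.12},
    {"wy": 0.12},
    {"wy": 0.12},
    {"wy": 0.12},
    {"wy": 0.13},
    {},
  ],
)

```text
invalid input at $.targets[0]: expected keys tx, ty, tz, wx, wy, wz
```

```bash
python3 - <<'E'
from h import *
import pickle
s=read_state();c=eyes.calibration("wrist");im=eyes.capture("wrist")
pickle.dump((s,c,im),open("w1.pkl","wb"))
print(s["time_s"],s["tool_pos"],s["tool_rot"])
cv2.imwrite("pics/w1.png",cv2.resize(im[:,:,::-1],(800,600),interpolation=cv2.INTER_CUBIC))
E
```

```text
0.15 [ 0.15924021 -0.52623854  0.24982599] [[ 9.57153672e-01  2.89580446e-01 -1.17701696e-04]
 [ 2.89580417e-01 -9.57153177e-01  9.88387517e-04]
 [ 1.73559145e-04 -9.80122848e-04 -9.99999505e-01]]
```

View pics/w1.png

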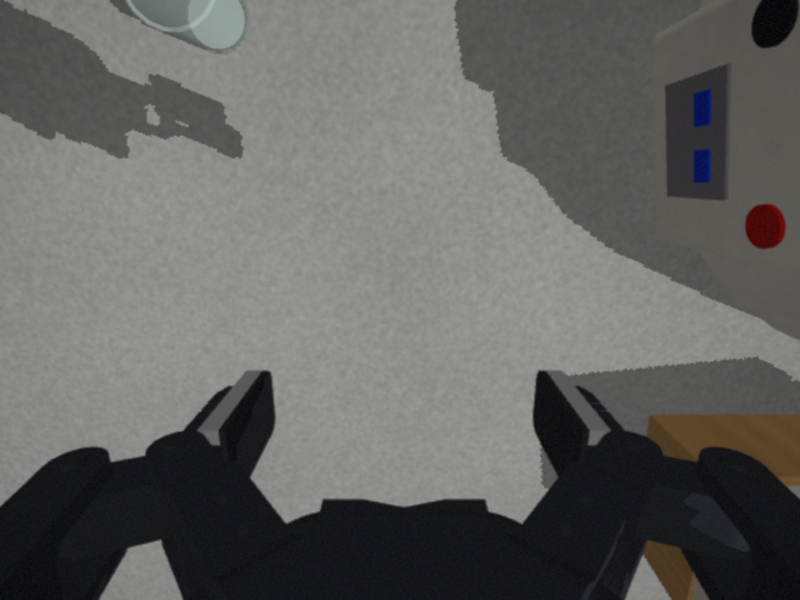

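The arm had not moved because the rows need all six keys. The view shows the bench, the beaker at top left, and the fingers at the bottom, (240,420) and (565,420). I'm resending with complete rows.

Call:
send_rows(
  targets=[
    {"tx": 0.035, "ty": -0.016, "tz": 0, "wx": 0, "wy": 0, "wz": 0},
    {"tx": 0.035, "ty": -0.016, "tz": 0, "wx": 0, "wy": 0, "wz": 0},
    {"tx": 0.035, "ty": -0.016, "tz": 0, "wx": 0, "wy": 0, "wz": 0},
    {"tx": 0.035, "ty": -0.016, "tz": 0, "wx": 0, "wy": 0, "wz": 0},
    {"tx": 0.035, "ty": -0.016, "tz": 0, "wx": 0, "wy": 0, "wz": 0},
    {"tx": 0.035, "ty": -0.016, "tz": 0, "wx": 0, "wy": 0, "wz": 0},
    {"tx": 0.035, "ty": -0.016, "tz": 0, "wx": 0, "wy": 0, "wz": 0},
    {"tx": 0.034, "ty": -0.015, "tz": 0, "wx": 0, "wy": 0, "wz": 0},
    {"tx": 0.034, "ty": -0.015, "tz": 0, "wx": 0, "wy": 0, "wz": 0},
    {"tx": 0.034, "ty": -0.015, "tz": 0, "wx": 0, "wy": 0, "wz": 0},
    {"tx": 0.034, "ty": -0.015, "tz": 0, "wx": 0, "wy": 0, "wz": 0},
    {"tx": 0, "ty": 0, "tz": 0, "wx": 0, "wy": 0, "wz": 0.1},
  ],
  grip=1,
)

```text
time_s: 1.4
tool_pos: [0.4765, -0.2488, 0.2499]
tool_rot: [[0.981, 0.196, 0.0], [0.196, -0.981, 0.001], [0.0, -0.001, -1.0]]
ft_force: [-0.6, -0.5, 0.1]
opening: 0.0856
gripper_force: 0.0
```

Call:
send_rows(
  targets=[
    {"tx": 0, "ty": 0, "tz": 0, "wx": 0, "wy": 0, "wz": 0.1},
    {"tx": 0, "ty": 0, "tz": 0, "wx": 0, "wy": 0, "wz": 0.057},
    {"tx": 0, "ty": 0, "tz": 0, "wx": 0, "wy": 0.12, "wz": 0},
    {"tx": 0, "ty": 0, "tz": 0, "wx": 0, "wy": 0.12, "wz": 0},
    {"tx": 0, "ty": 0, "tz": 0, "wx": 0, "wy": 0.12, "wz": 0},
    {"tx": 0, "ty": 0, "tz": 0, "wx": 0, "wy": 0.12, "wz": 0},
    {"tx": 0, "ty": 0, "tz": 0, "wx": 0, "wy": 0.13, "wz": 0},
    {"tx": 0, "ty": 0, "tz": 0, "wx": 0, "wy": 0, "wz": 0},
    {"tx": 0, "ty": 0, "tz": 0, "wx": 0, "wy": 0, "wz": 0},
  ],
)

```text
time_s: 2.3
tool_pos: [0.4736, -0.2519, 0.2505]
tool_rot: [[0.821, 0.035, 0.57], [0.029, -0.999, 0.02], [0.571, 0.0, -0.821]]
ft_force: [-0.1, -0.8, -0.5]
opening: 0.0856
gripper_force: 0.0
```

```bash
python3 - <<'E'
from h import *
import pickle
s=read_state();c=eyes.calibration("wrist");im=eyes.capture("wrist")
pickle.dump((s,c,im),open("w1.pkl","wb"))
print(s["time_s"],s["tool_pos"],s["tool_rot"])
cv2.imwrite("pics/w2.png",cv2.resize(im[:,:,::-1],(800,600),interpolation=cv2.INTER_CUBIC))
E
```

```text
2.3 [ 0.47359402 -0.25194885  0.25051435] [[ 8.20623582e-01  3.51481839e-02  5.70387185e-01]
 [ 2.90568743e-02 -9.99382053e-01  1.97790346e-02]
 [ 5.70729913e-01  3.42526500e-04 -8.21137777e-01]]
```

View pics/w2.png

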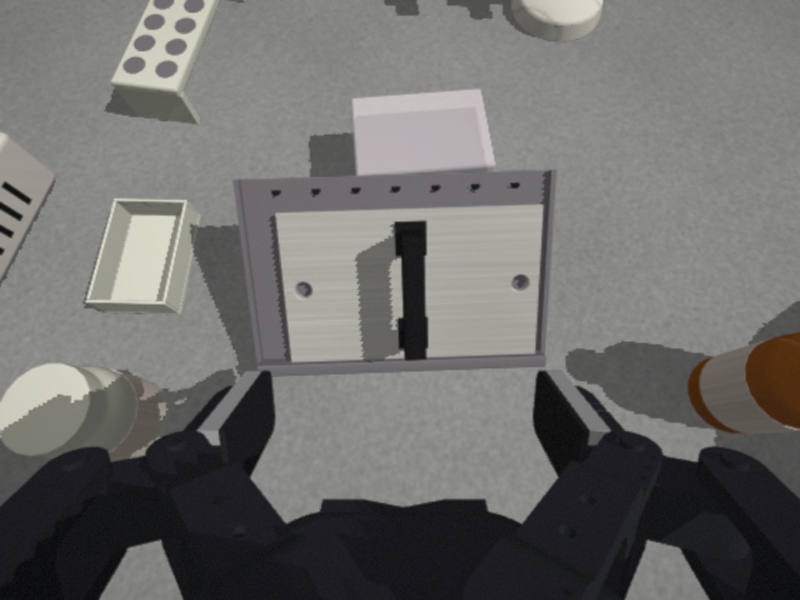

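Wrist view: plate corners (275,213) and (543,205), holes (304,289) and (520,282), grip bar ends about (411,222) and (415,359). I'm fitting the plate pose.

```bash
python3 - <<'E'
from h import *
import pickle
s,c,im=pickle.load(open("w1.pkl","rb"))
M=np.array([[60,100,8],[60,-100,8],[0,85,8],[0,-85,8],[45,8,49],[45,-8,49],[-45,8,49],[-45,-8,49]])/1e3
U=np.array([[275,213],[543,205],[304,289],[520.5,282],[396,222],[426.5,222],[404,359],[427,359]])*.7
def pose(p): return Ro.from_euler("ZY",[p[3],-p[4]]).as_matrix(),p[:3]
def f(p):
    R,t=pose(p); return np.r_[(proj(c,M@R.T+t)-U).ravel(),(p[4]-np.radians(35))*300]
r=least_squares(f,[.58,-.25,.07,.03,.6],loss="soft_l1");R,t=pose(r.x)
print(r.x.round(4),f(r.x).round(1))
g=t+R@[0,0,.042];print("grip",g)
T=np.array(s["tool_rot"]);print("grip in tool",T.T@(g-s["tool_pos"]))
want=R@np.diag([1,-1,-1]);print("rotvec in tool",Ro.from_matrix(T.T@want).as_rotvec())
E
```

```text
[ 0.5883 -0.2555  0.0643  0.0718  0.6098] [ 0.3 -1.3  0.2 -1.7 -0.6 -0.3 -0.4 -0.5  3.2  8.6 -1.3  8.1  0.4  0.3
 -0.2 -0.2 -0.3]
grip [ 0.56435336 -0.25725483  0.09869126]
grip in tool [-0.01232489  0.00844072  0.1763307 ]
rotvec in tool [ 0.02120552  0.00239223 -0.02983284]
```

```bash
python3 - <<'E'
from h import *
import pickle
s,c,im=pickle.load(open("w1.pkl","rb"))
M=np.array([[60,100,8],[60,-100,8],[0,85,8],[0,-85,8],[-45,8,49],[-45,-8,49]])/1e3
U=np.array([[275,213],[543,205],[304,289],[520.5,282],[404,359],[427,359]])*.7
def pose(p): return Ro.from_euler("ZY",[p[3],-p[4]]).as_matrix(),p[:3]
def f(p):
    R,t=pose(p); return np.r_[(proj(c,M@R.T+t)-U).ravel(),(p[4]-np.radians(35))*300]
r=least_squares(f,[.58,-.25,.07,.03,.6],loss="soft_l1");R,t=pose(r.x)
print(r.x.round(4),f(r.x).round(1))
g=t+R@[0,0,.042];print("grip",g)
T=np.array(s["tool_rot"]);print("grip in tool",T.T@(g-s["tool_pos"]))
want=R@np.diag([1,-1,-1]);print("rotvec in tool",Ro.from_matrix(T.T@want).as_rotvec())
print((proj(c,np.array([[45,8,49],[45,-8,49],[45,8,35],[45,-8,35]])/1e3@R.T+t)/.7).round(0).tolist())
g=im[:,:,:].sum(2)
for v in (170,185,200,215,230): print(v,g[v,275:306].tolist())
E
```

```text
[ 0.5883 -0.2556  0.0626  0.071   0.6109] [ 0.9 -0.6 -0.1 -0.8 -0.2  0.2 -0.7  0.1  0.4  0.7 -0.3  0.2  0. ]
grip [ 0.56429272 -0.25734197  0.09700733]
grip in tool [-0.01333826  0.00852511  0.17767712]
rotvec in tool [ 0.02081241  0.00348176 -0.0292345 ]
[[401.0, 236.0], [425.0, 235.0], [401.0, 233.0], [423.0, 232.0]]
170 [295, 223, 86, 33, 48, 53, 60, 81, 82, 88, 84, 75, 78, 75, 80, 68, 80, 86, 81, 84, 77, 84, 114, 277, 475, 493, 493, 491, 493, 491, 497]
185 [491, 492, 490, 494, 491, 437, 188, 77, 82, 76, 82, 74, 79, 76, 78, 84, 72, 87, 79, 87, 93, 144, 318, 475, 490, 493, 491, 493, 489, 490, 492]
200 [510, 509, 505, 506, 506, 468, 307, 108, 77, 85, 76, 76, 82, 81, 73, 78, 74, 83, 86, 82, 88, 115, 284, 470, 493, 493, 491, 497, 492, 495, 493]
215 [481, 494, 492, 490, 487, 490, 433, 175, 73, 73, 75, 77, 69, 80, 71, 74, 75, 75, 71, 89, 73, 99, 235, 432, 483, 488, 486, 490, 487, 486, 488]
230 [468, 466, 432, 260, 93, 54, 60, 41, 67, 66, 68, 71, 77, 83, 78, 81, 75, 71, 81, 76, 83, 80, 83, 119, 283, 476, 491, 493, 491, 490, 495]
```

Call:
send_rows(
  targets=[
    {"tx": -0.0142, "ty": 0.0118, "tz": 0, "wx": 0, "wy": 0, "wz": 0},
    {"tx": 0, "ty": 0, "tz": 0, "wx": 0.021, "wy": 0.003, "wz": -0.029},
    {"tx": 0, "ty": 0, "tz": 0.03, "wx": 0, "wy": 0, "wz": 0},
    {"tx": 0, "ty": 0, "tz": 0.03, "wx": 0, "wy": 0, "wz": 0},
    {"tx": 0, "ty": 0, "tz": 0.03, "wx": 0, "wy": 0, "wz": 0},
    {"tx": 0, "ty": 0, "tz": 0.02, "wx": 0, "wy": 0, "wz": 0},
    {"tx": 0, "ty": 0, "tz": 0, "wx": 0, "wy": 0, "wz": 0},
    {"tx": 0, "ty": 0, "tz": 0, "wx": 0, "wy": 0, "wz": 0},
  ],
)

```text
time_s: 3.15
tool_pos: [0.5269, -0.2591, 0.1523]
tool_rot: [[0.817, 0.074, 0.573], [0.06, -0.997, 0.043], [0.574, -0.001, -0.819]]
ft_force: [-0.4, 0.0, 0.6]
opening: 0.0856
gripper_force: 0.0
```

```bash
python3 - <<'E'
from h import *
s=read_state();T=np.array(s["tool_rot"]);R=Ro.from_euler("ZY",[.071,-.611]).as_matrix()@np.diag([1,-1,-1])
print(s["time_s"],T.T@(np.array([0.5643,-.2573,.097])-s["tool_pos"]),Ro.from_matrix(T.T@R).as_rotvec())
im=eyes.capture("wrist");cv2.imwrite("pics/w3.png",im[:,:,::-1])
E
```

```text
3.15 [-0.00113995  0.00106059  0.06674583] [-0.00239007 -0.00059723  0.002128  ]
```

View pics/w3.png

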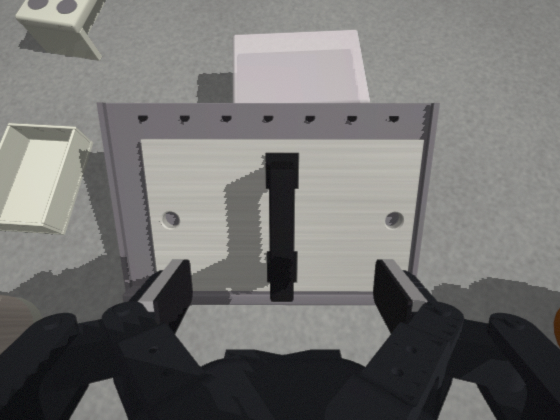

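The handle bar is centred between the fingers (bar about x 281, fingers 175 and 390) and the geometry agrees. I'll go in and grip.

Call:
send_rows(
  targets=[
    {"tx": -0.001, "ty": 0.001, "tz": 0.02, "wx": 0, "wy": 0, "wz": 0},
    {"tx": 0, "ty": 0, "tz": 0.02, "wx": 0, "wy": 0, "wz": 0},
    {"tx": 0, "ty": 0, "tz": 0.016, "wx": 0, "wy": 0, "wz": 0},
    {"tx": 0, "ty": 0, "tz": 0.01, "wx": 0, "wy": 0, "wz": 0},
    {"tx": 0, "ty": 0, "tz": 0, "wx": 0, "wy": 0, "wz": 0},
  ],
)

```text
time_s: 3.7
tool_pos: [0.5634, -0.2574, 0.0975]
tool_rot: [[0.816, 0.073, 0.573], [0.059, -0.997, 0.042], [0.575, -0.001, -0.818]]
ft_force: [-0.6, 0.5, -0.1]
opening: 0.0854
gripper_force: 0.0
```

Call:
send_rows(
  targets=[
    {"tx": 0, "ty": 0, "tz": 0, "wx": 0, "wy": 0, "wz": 0},
    {"tx": 0, "ty": 0, "tz": 0, "wx": 0, "wy": 0, "wz": 0},
    {"tx": 0, "ty": 0, "tz": 0, "wx": 0, "wy": 0, "wz": 0},
    {"tx": 0, "ty": 0, "tz": 0, "wx": 0, "wy": 0, "wz": 0},
    {"tx": 0, "ty": 0, "tz": 0, "wx": 0, "wy": 0, "wz": 0},
    {"tx": 0, "ty": 0, "tz": 0, "wx": 0, "wy": 0, "wz": 0},
    {"tx": 0, "ty": 0, "tz": 0, "wx": 0, "wy": 0, "wz": 0},
    {"tx": 0, "ty": 0, "tz": 0, "wx": 0, "wy": 0, "wz": 0},
    {"tx": 0, "ty": 0, "tz": 0, "wx": 0, "wy": 0, "wz": 0},
    {"tx": 0, "ty": 0, "tz": 0, "wx": 0, "wy": 0, "wz": 0},
  ],
  grip=0,
  force=90,
)

```text
time_s: 4.7
tool_pos: [0.563, -0.2571, 0.0982]
tool_rot: [[0.816, 0.073, 0.574], [0.059, -0.997, 0.042], [0.576, -0.001, -0.818]]
ft_force: [-5.9, 2.1, 6.9]
opening: 0.0147
gripper_force: 88.1
```

Call:
send_rows(
  targets=[
    {"tx": 0.006, "ty": 0, "tz": -0.008, "wx": 0, "wy": 0, "wz": 0},
    {"tx": 0.012, "ty": 0, "tz": -0.016, "wx": 0, "wy": 0, "wz": 0},
    {"tx": 0.017, "ty": 0, "tz": -0.025, "wx": 0, "wy": 0, "wz": 0},
    {"tx": 0.017, "ty": 0, "tz": -0.025, "wx": 0, "wy": 0, "wz": 0},
    {"tx": 0.017, "ty": 0, "tz": -0.025, "wx": 0, "wy": 0, "wz": 0},
    {"tx": 0.017, "ty": 0, "tz": -0.025, "wx": 0, "wy": 0, "wz": 0},
    {"tx": 0.017, "ty": 0, "tz": -0.025, "wx": 0, "wy": 0, "wz": 0},
    {"tx": 0.017, "ty": 0, "tz": -0.025, "wx": 0, "wy": 0, "wz": 0},
    {"tx": 0.012, "ty": 0, "tz": -0.016, "wx": 0, "wy": 0, "wz": 0},
    {"tx": 0, "ty": 0, "tz": 0, "wx": 0, "wy": 0, "wz": 0},
  ],
)

```text
time_s: 5.7
tool_pos: [0.5621, -0.2579, 0.3321]
tool_rot: [[0.814, 0.072, 0.576], [0.061, -0.997, 0.04], [0.577, 0.003, -0.816]]
ft_force: [0.6, 0.8, -5.8]
opening: 0.0143
gripper_force: 88.4
```

Call:
send_rows(
  targets=[
    {"tx": 0, "ty": 0, "tz": 0, "wx": 0, "wy": -0.09, "wz": 0},
    {"tx": 0, "ty": 0, "tz": 0, "wx": 0, "wy": -0.09, "wz": 0},
    {"tx": 0, "ty": 0, "tz": 0, "wx": 0, "wy": -0.09, "wz": 0},
    {"tx": 0, "ty": 0, "tz": 0, "wx": 0, "wy": -0.09, "wz": 0},
    {"tx": 0, "ty": 0, "tz": 0, "wx": 0, "wy": -0.09, "wz": 0},
    {"tx": 0, "ty": 0, "tz": 0, "wx": 0, "wy": -0.09, "wz": 0},
    {"tx": 0, "ty": 0, "tz": 0, "wx": 0, "wy": -0.072, "wz": 0},
    {"tx": 0, "ty": 0, "tz": 0, "wx": 0, "wy": 0, "wz": 0},
    {"tx": 0, "ty": 0, "tz": 0, "wx": 0, "wy": 0, "wz": 0},
  ],
)

```text
time_s: 6.6
tool_pos: [0.5623, -0.2574, 0.3272]
tool_rot: [[0.997, 0.073, 0.001], [0.073, -0.997, 0.002], [0.001, -0.002, -1.0]]
ft_force: [-0.1, -0.5, -6.0]
opening: 0.0142
gripper_force: 88.3
```

The plate is in hand, with a steady 6 N weight. Next I carry it to a viewpoint in front of the shaker.

Call:
send_rows(
  targets=[
    {"tx": 0, "ty": 0, "tz": 0, "wx": 0, "wy": 0, "wz": 0.104},
    {"tx": 0, "ty": 0, "tz": 0, "wx": 0, "wy": 0, "wz": 0.103},
    {"tx": -0.012, "ty": -0.024, "tz": -0.007, "wx": 0, "wy": 0, "wz": 0},
    {"tx": -0.025, "ty": -0.043, "tz": -0.014, "wx": 0, "wy": 0, "wz": 0},
    {"tx": -0.025, "ty": -0.043, "tz": -0.014, "wx": 0, "wy": 0, "wz": 0},
    {"tx": -0.025, "ty": -0.043, "tz": -0.014, "wx": 0, "wy": 0, "wz": 0},
    {"tx": -0.025, "ty": -0.043, "tz": -0.014, "wx": 0, "wy": 0, "wz": 0},
    {"tx": -0.025, "ty": -0.043, "tz": -0.014, "wx": 0, "wy": 0, "wz": 0},
    {"tx": -0.025, "ty": -0.043, "tz": -0.014, "wx": 0, "wy": 0, "wz": 0},
    {"tx": -0.025, "ty": -0.043, "tz": -0.014, "wx": 0, "wy": 0, "wz": 0},
    {"tx": -0.025, "ty": -0.043, "tz": -0.014, "wx": 0, "wy": 0, "wz": 0},
    {"tx": -0.025, "ty": -0.043, "tz": -0.014, "wx": 0, "wy": 0, "wz": 0},
  ],
)

```text
time_s: 7.8
tool_pos: [0.3746, 0.0847, 0.4614]
tool_rot: [[0.999, -0.043, 0.006], [-0.044, -0.997, 0.065], [0.003, -0.065, -0.998]]
ft_force: [0.5, -0.6, -6.0]
opening: 0.0148
gripper_force: 88.8
```

Call:
send_rows(
  targets=[
    {"tx": -0.012, "ty": -0.043, "tz": 0, "wx": 0, "wy": 0, "wz": 0},
    {"tx": 0, "ty": -0.025, "tz": 0, "wx": 0, "wy": 0, "wz": 0},
    {"tx": 0, "ty": 0, "tz": 0, "wx": 0, "wy": 0.1, "wz": 0},
    {"tx": 0, "ty": 0, "tz": 0, "wx": 0, "wy": 0.1, "wz": 0},
    {"tx": 0, "ty": 0, "tz": 0, "wx": 0, "wy": 0.1, "wz": 0},
    {"tx": 0, "ty": 0, "tz": 0, "wx": 0, "wy": 0, "wz": 0},
    {"tx": 0, "ty": 0, "tz": 0, "wx": 0, "wy": 0, "wz": 0},
    {"tx": 0, "ty": 0, "tz": 0, "wx": 0, "wy": 0, "wz": 0},
  ],
)

```text
time_s: 8.6
tool_pos: [0.3669, 0.1026, 0.4651]
tool_rot: [[0.956, 0.005, 0.292], [-0.025, -0.995, 0.097], [0.291, -0.1, -0.952]]
ft_force: [0.8, -0.2, -5.5]
opening: 0.0145
gripper_force: 89.0
```

```bash
python3 - <<'E'
from h import *
import pickle
D={}
for n in("wrist","scene","top"): 
    s=read_state();c=eyes.calibration(n);D[n]=(s,c,eyes.capture(n))
pickle.dump(D,open("w2.pkl","wb"))
print(s["time_s"],s["tool_pos"])
w=D["wrist"][2][:,:,::-1]
cv2.imwrite("pics/w4.png",cv2.resize(w,(800,600),interpolation=cv2.INTER_CUBIC))
E
```

```text
8.7 [0.36723975 0.10259668 0.4650331 ]
```

View pics/w4.png

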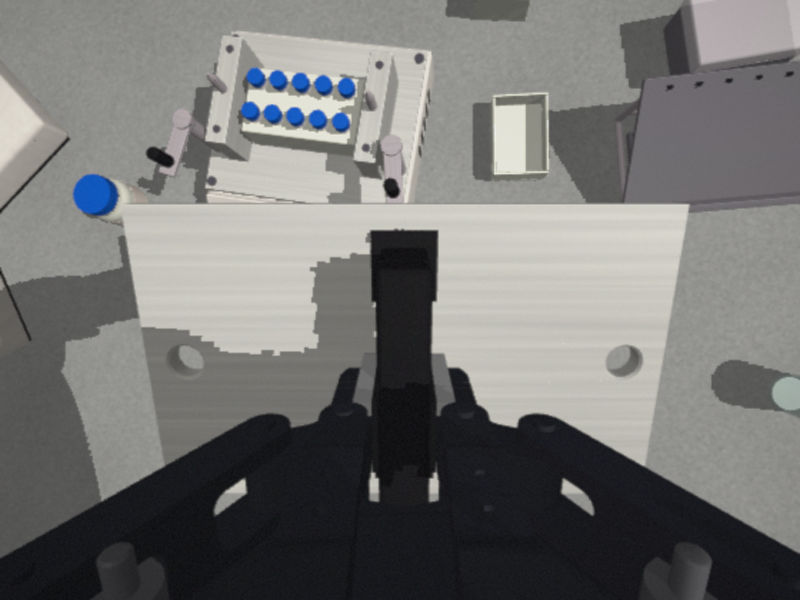

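```bash
python3 - <<'E'
from h import *
import pickle
D=pickle.load(open("w2.pkl","rb"))
w=D["wrist"][2][:,:,::-1][15:145,95:310]   # 215x130
a=cv2.resize(w,None,fx=3.7,fy=3.7,interpolation=cv2.INTER_CUBIC)[:, :800]
cv2.imwrite("pics/w5.png",a)
print(a.shape,np.round(D["wrist"][0]["joints"],3))
E
```

```text
(481, 796, 3) [-0.027 -0.215  0.033  1.523  0.105  3.141]
```

View pics/w5.png

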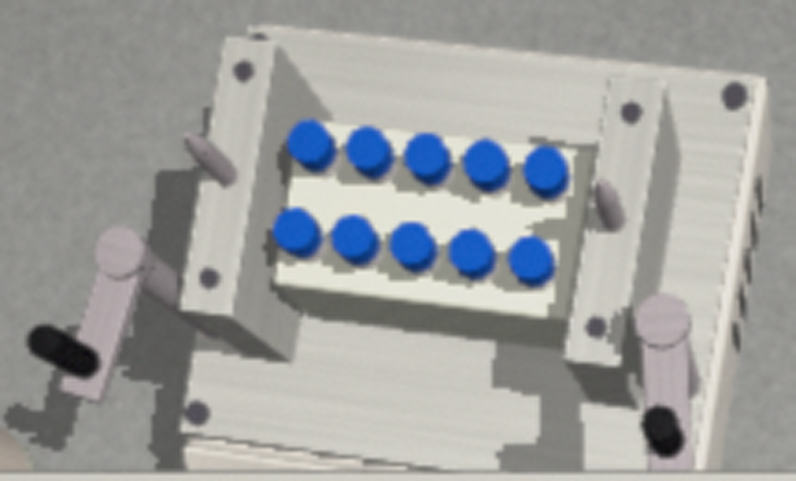

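Wrist crop: rail corners, pin tips at (188,138) and (601,183), catch pivots at (120,252) and (662,321), studs at about (42,343) and (662,430). Joint 6 is at its limit, so I must take the half turn the other way. Next I fit the shaker pose.

```bash
cat > fit.py <<'E'
from h import *
import pickle
D=pickle.load(open("w2.pkl","rb"));c=D["wrist"][1]
M=np.array([[95,97,145],[95,73,145],[-25,97,145],[-25,73,145],[95,-73,145],[95,-97,145],[-25,-73,145],[-25,-97,145],[35,85,177],[35,-85,177],[145,-130,75],[145,130,75],[-10,115,161],[-10,-115,161]])/1e3
U=np.array([[227,37],[274,42],[183,310],[233,316],[613,78],[664,82],[566,360],[617,363],[188,138],[601,183],[763,77],[248,27],[120,252],[662,321]])/3.7+[95,15]
W=lambda p,X:X@Ro.from_euler("z",p[2]).as_matrix().T+[p[0],p[1],p[3]]
f=lambda p:np.r_[(proj(c,W(p,M))-U).ravel(),p[3]*300]
r=least_squares(f,[.587,.253,-.134,0],loss="soft_l1");p=r.x
if __name__=="__main__":
    print(p.round(4),f(p).round(1))
    print("seat",W(p,np.array([[.035,0,.145]])))
    for n,u,pv in(("L",(42,343),(-10,115)),("R",(662,432),(-10,-115))):
        X=ray(c,np.array(u)/3.7+[95,15],.189+p[3]);v=Ro.from_euler("z",-p[2]).as_matrix()@(X-[p[0],p[1],0]);d=v[:2]-np.array(pv)/1e3
        a=np.arctan2(d[1],-d[0]); print(n,X.round(4),"r",np.linalg.norm(d).round(4),"q",(-a if n=="L" else a).round(3))
    # cross-check in the fixed cameras
    for n in("scene","top"):
        im=D[n][2].copy();cc=D[n][1]
        X=np.r_[W(p,M[:12]),[ [.0,0,0] ]]
        for u in proj(cc,W(p,M[:12])): print(n,u.round(1),end=" ")
        print()
E
python3 fit.py
```

```text
[ 0.5943  0.2578 -0.1542 -0.0035] [-0.6  0.1  0.9  0.2 -0.8  0.2 -0.1  0.4 -1.4 -0.5  0.1 -0.1 -1.  -0.1
  0.4  1.   0.1 -0.2 -0.5 -0.1  1.3 -1.6  0.7 -1.9  1.3  1.  -0.   0.2
 -1. ]
seat [[0.62890499 0.25247188 0.14151184]]
L [0.5557 0.3891 0.1855] r 0.0491 q -0.18
R [0.5147 0.1419 0.1855] r 0.0522 q -0.229
scene [315.5 334.7] scene [309.1 326.7] scene [354.2 307.9] scene [347.5 300.7] scene [273.9 282.8] scene [268.6 276.2] scene [310.9 260.9] scene [305.4 254.9] scene [333.5 310.5] scene [290.4 261.3] scene [247.  291.1] scene [305.4 370.8] 
top [180.7 150.1] top [187.3 151. ] top [175.1 183.1] top [181.8 184. ] top [227.9 156.5] top [234.5 157.4] top [222.7 189.6] top [229.5 190.5] top [179.2 165.1] top [227.6 171.7] top [247.3 149.8] top [178.4 140.5]
```

```bash
sed -i 's#U=np.array(\(.*\))/3.7+\[95,15\]#U=(np.array(\1)+.5)/3.7-.5+[95,15]#' fit.py && python3 - <<'E'
from fit import *
print(p.round(4))
R=Ro.from_euler("ZY",[.071,-.6109]).as_matrix();X=np.array([[0,.085,.008],[0,-.085,.008]])@R.T+[.5883,-.2556,.0626]
print("holes top", proj(D["top"][1],X), "obs", (np.array([[577,178],[729,164]])+.5)/3.3333-.5+[150,133])
out=[]
for n,(x0,y0) in(("top",(165,130)),("scene",(240,235))):
    im=D[n][2][:,:,::-1];w,h=(90,75) if n=="top" else (135,150)
    k=400/w if n=="top" else 400/w
    a=cv2.resize(im[y0:y0+h,x0:x0+w],None,fx=k,fy=k,interpolation=cv2.INTER_CUBIC)
    for u in proj(D[n][1],W(p,M)): 
        q=((u-[x0,y0]+.5)*k-.5); cv2.drawMarker(a,tuple(int(round(v)) for v in q),(0,0,255),cv2.MARKER_CROSS,7,1)
    b=np.zeros((450,400,3),np.uint8);b[:min(450,a.shape[0])]=a[:450,:400];out.append(b);print(n,k)
cv2.imwrite("pics/ts.png",np.hstack(out))
E
```

```text
[ 0.5949  0.2584 -0.1542 -0.0034]
holes top [[323.05541207 185.6810195 ]
 [368.87883734 181.64864603]] obs [[322.75173252 186.05053551]
 [368.35218852 181.8504935 ]]
top 4.444444444444445
scene 2.962962962962963
```

View pics/ts.png

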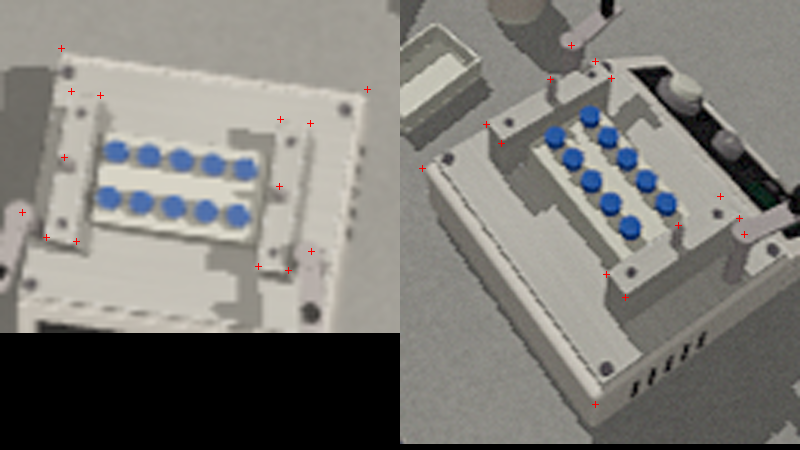

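Overlay: in the top view the predictions sit about 5–7 zoomed px too high, and in the scene view about 3–4 px too low. The wrist-only fit is therefore biased by a few millimetres. I'm refitting with all three cameras and z=0.

```bash
cat > fit3.py <<'E'
from fit import *
it=[0,1,2,3,5,6,7,10,11,12,13]
Ut=(np.array([[68,98],[101,102],[45,243],[77,248],[305,130],[259,271],[290,276],[365,95],[62,53],[21,213],[312,256]])+.5)/4.4444-.5+[165,130]
is_=[0,1,3,4,5,7,10,11,12,13]
Us=(np.array([[224,293],[205,270],[278,222],[103,139],[89,121],[197,60],[29,166],[196,398],[342,230],[173,42]])+.5)/2.963-.5+[240,235]
cs,ct=D["scene"][1],D["top"][1]
def g(q):  # x,y,yaw, wrist camera bias(3 rot)
    X=W([q[0],q[1],q[2],0],M)
    cw=dict(c);cw["R"]=Ro.from_rotvec(q[3:6]).as_matrix()@c["R"];cw["t"]=Ro.from_rotvec(q[3:6]).as_matrix()@c["t"]
    return np.r_[(proj(cw,X)-U).ravel(),(proj(ct,X[it])-Ut).ravel(),(proj(cs,X[is_])-Us).ravel(),q[3:6]*200]
r=least_squares(g,[.59,.255,-.15,0,0,0],loss="soft_l1");P=[*r.x[:3],0]
if __name__=="__main__":
    print(r.x.round(4));e=g(r.x).round(1);print(e[:28].reshape(-1,2).tolist());print(e[28:50].reshape(-1,2).tolist());print(e[50:70].reshape(-1,2).tolist())
    for nm,h in(("top",lambda q:(proj(ct,W([*q,0],M)[it])-Ut).ravel()),("scene",lambda q:(proj(cs,W([*q,0],M)[is_])-Us).ravel()),("wrist",lambda q:(proj(c,W([*q,0],M))-U).ravel())):
        rr=least_squares(h,[.59,.255,-.15],loss="soft_l1");print(nm,rr.x.round(4),rr.cost.round(2),"seat",W([*rr.x,0],np.array([[.035,0,.145]])).round(4))
    print("seat",W(P,np.array([[.035,0,.145]])).round(4))
E
python3 fit3.py
```

```text
[ 0.5925  0.258  -0.1556  0.0008  0.001   0.001 ]
[[-0.9, -0.2], [0.7, -0.1], [-1.3, 0.5], [-0.6, 0.7], [-0.9, -0.6], [0.6, -0.1], [-0.8, 0.4], [0.7, 1.6], [-0.4, -0.3], [-0.2, 0.1], [2.1, -1.5], [0.6, -2.2], [0.6, 1.1], [0.3, 0.8]]
[[0.6, -1.3], [-0.2, -1.3], [0.1, -0.9], [-0.4, -1.1], [1.2, -1.1], [-0.3, -0.6], [-0.6, -0.8], [0.5, -0.9], [-0.4, -0.8], [0.0, 0.2], [-0.3, -0.5]]
[[0.9, -0.0], [0.8, -0.3], [14.7, -10.0], [0.0, -0.0], [-0.5, -0.5], [-0.1, -1.1], [-2.0, -0.7], [0.1, 0.7], [1.3, 0.0], [-0.2, -0.5]]
top [ 0.5894  0.2578 -0.1518] 1.94 seat [[0.624  0.2525 0.145 ]]
scene [ 0.5938  0.2586 -0.1637] 25.54 seat [[0.6283 0.2529 0.145 ]]
wrist [ 0.5931  0.2573 -0.1545] 8.51 seat [[0.6277 0.2519 0.145 ]]
seat [[0.627  0.2526 0.145 ]]
```

```bash
python3 - <<'E'
from fit3 import *
s=D["wrist"][0];T=np.array(s["tool_rot"])
# plate in tool frame from the wrist picture
Mp=np.array([[60,100,8],[60,-100,8],[0,85,8],[0,-85,8]])/1e3
Up=np.array([[123.5,206],[688,206],[186,361],[624,361]])*.7
def f2(q):
    R=T@np.diag([1,-1,-1])@Ro.from_rotvec(q[3:]).as_matrix();t=np.array(s["tool_pos"])+T@(np.array([0,0,.042])+q[:3])
    return np.r_[(proj(c,Mp@R.T+t)-Up).ravel(),q[:3]*100,q[3:]*10]
q=least_squares(f2,np.zeros(6)).x;print("plate dev in tool",q.round(4),f2(q)[:8].round(1))
L=Ro.from_euler("z",np.arctan2(T[1,0],T[0,0])).as_matrix()@np.diag([1,-1,-1]);print("yaw",np.arctan2(T[1,0],T[0,0]),"level rotvec",Ro.from_matrix(T.T@L).as_rotvec())
E
```

```text
plate dev in tool [-0.0003  0.0018  0.0007 -0.0018  0.0107  0.0005] [-0.2 -0.8 -0.1 -0.8  0.9  0.7 -0.5  1. ]
yaw -0.025785291086885452 level rotvec [-0.10356823 -0.29474037  0.01538854]
```

Call:
send_rows(
  targets=[
    {"tx": 0, "ty": 0, "tz": 0, "wx": 0, "wy": -0.1, "wz": 0},
    {"tx": 0, "ty": 0, "tz": 0, "wx": 0, "wy": -0.1, "wz": 0},
    {"tx": 0, "ty": 0, "tz": 0, "wx": 0, "wy": -0.1, "wz": 0},
    {"tx": 0.03, "ty": 0, "tz": 0, "wx": 0, "wy": 0, "wz": -0.1},
    {"tx": 0.03, "ty": 0, "tz": 0, "wx": 0, "wy": 0, "wz": -0.15},
    {"tx": 0.03, "ty": 0, "tz": 0, "wx": 0, "wy": 0, "wz": -0.15},
    {"tx": 0.03, "ty": 0, "tz": 0, "wx": 0, "wy": 0, "wz": -0.15},
    {"tx": 0, "ty": 0, "tz": 0, "wx": 0, "wy": 0, "wz": -0.15},
    {"tx": 0, "ty": 0, "tz": 0, "wx": 0, "wy": 0, "wz": -0.15},
    {"tx": 0, "ty": 0, "tz": 0, "wx": 0, "wy": 0, "wz": -0.15},
    {"tx": 0, "ty": 0, "tz": 0, "wx": 0, "wy": 0, "wz": -0.15},
    {"tx": 0, "ty": 0, "tz": 0, "wx": 0, "wy": 0, "wz": -0.15},
  ],
)

```text
time_s: 9.95
tool_pos: [0.4839, 0.1253, 0.4671]
tool_rot: [[0.257, 0.967, -0.002], [0.962, -0.255, 0.099], [0.096, -0.028, -0.995]]
ft_force: [-0.2, 0.1, -5.7]
opening: 0.0144
gripper_force: 89.0
```

Call:
send_rows(
  targets=[
    {"tx": 0, "ty": 0, "tz": 0, "wx": 0, "wy": 0, "wz": -0.15},
    {"tx": 0, "ty": 0, "tz": 0, "wx": 0, "wy": 0, "wz": -0.15},
    {"tx": 0, "ty": 0, "tz": 0, "wx": 0, "wy": 0, "wz": -0.15},
    {"tx": 0, "ty": 0, "tz": 0, "wx": 0, "wy": 0, "wz": -0.15},
    {"tx": 0, "ty": 0, "tz": 0, "wx": 0, "wy": 0, "wz": -0.15},
    {"tx": 0, "ty": 0, "tz": 0, "wx": 0, "wy": 0, "wz": -0.15},
    {"tx": 0, "ty": 0, "tz": 0, "wx": 0, "wy": 0, "wz": -0.15},
    {"tx": 0, "ty": 0, "tz": 0, "wx": 0, "wy": 0, "wz": -0.15},
    {"tx": 0, "ty": 0, "tz": 0, "wx": 0, "wy": 0, "wz": -0.15},
    {"tx": 0, "ty": 0, "tz": 0, "wx": 0, "wy": 0, "wz": -0.15},
    {"tx": 0, "ty": 0, "tz": 0, "wx": 0, "wy": 0, "wz": -0.1},
    {"tx": 0, "ty": 0, "tz": 0, "wx": 0, "wy": 0, "wz": 0},
  ],
)

```text
time_s: 11.15
tool_pos: [0.4837, 0.1253, 0.4672]
tool_rot: [[-0.972, 0.233, -0.002], [0.232, 0.968, 0.099], [0.025, 0.096, -0.995]]
ft_force: [1.1, 0.5, -5.3]
opening: 0.0146
gripper_force: 89.0
```

```bash
cat > go.py <<'E'
from fit3 import *
def go(xyz,yaw,pos=None):
    s=read_state();T=np.array(s["tool_rot"]);G=Ro.from_euler("z",yaw).as_matrix()@np.diag([1,-1,-1])
    rv=Ro.from_matrix(T.T@G).as_rotvec()
    print("t",round(s["time_s"],2),"tool",np.round(s["tool_pos"],4),"rotvec",rv.round(4),"then shift",(G.T@(np.array(xyz)-s["tool_pos"])).round(4),"q",np.round(s["joints"],2),"F",np.round(s["ft_force"],1))
E
python3 -c "
from go import *
go([.627,.2525,.30],np.pi-.155)"
```

```text
t 11.15 tool [0.4837 0.1253 0.4672] rotvec [ 0.0974 -0.0211 -0.0799] then shift [-0.1219  0.1478  0.1672] q [0.03 0.2  0.49 1.86 0.1  0.26] F [ 1.1  0.5 -5.3]
```

Call:
send_rows(
  targets=[
    {"tx": 0, "ty": 0, "tz": 0, "wx": 0.0974, "wy": -0.0211, "wz": -0.0799},
    {"tx": -0.01, "ty": 0.012, "tz": 0.013, "wx": 0, "wy": 0, "wz": 0},
    {"tx": -0.02, "ty": 0.024, "tz": 0.028, "wx": 0, "wy": 0, "wz": 0},
    {"tx": -0.02, "ty": 0.025, "tz": 0.028, "wx": 0, "wy": 0, "wz": 0},
    {"tx": -0.02, "ty": 0.025, "tz": 0.028, "wx": 0, "wy": 0, "wz": 0},
    {"tx": -0.02, "ty": 0.025, "tz": 0.028, "wx": 0, "wy": 0, "wz": 0},
    {"tx": -0.02, "ty": 0.025, "tz": 0.028, "wx": 0, "wy": 0, "wz": 0},
    {"tx": -0.012, "ty": 0.012, "tz": 0.014, "wx": 0, "wy": 0, "wz": 0},
    {"tx": 0, "ty": 0, "tz": 0, "wx": 0, "wy": 0, "wz": 0},
    {"tx": 0, "ty": 0, "tz": 0, "wx": 0, "wy": 0, "wz": 0},
  ],
)

```text
time_s: 12.15
tool_pos: [0.6267, 0.253, 0.299]
tool_rot: [[-0.987, 0.158, -0.002], [0.158, 0.987, 0.001], [0.002, 0.001, -1.0]]
ft_force: [-0.5, 0.4, -5.0]
opening: 0.0145
gripper_force: 89.1
```

```bash
python3 -c "
from go import *
go([.627,.2525,.225],np.pi-.155)"
```

```text
t 12.15 tool [0.6267 0.253  0.299 ] rotvec [ 0.0006 -0.0022 -0.0036] then shift [-0.0004 -0.0005  0.074 ] q [0.26 0.49 0.49 1.58 0.   0.42] F [-0.5  0.4 -5. ]
```

Call:
send_rows(
  targets=[
    {"tx": -0.0004, "ty": -0.0005, "tz": 0.02, "wx": 0.0006, "wy": -0.0022, "wz": -0.0036},
    {"tx": 0, "ty": 0, "tz": 0.02, "wx": 0, "wy": 0, "wz": 0},
    {"tx": 0, "ty": 0, "tz": 0.015, "wx": 0, "wy": 0, "wz": 0},
    {"tx": 0, "ty": 0, "tz": 0.01, "wx": 0, "wy": 0, "wz": 0},
    {"tx": 0, "ty": 0, "tz": 0.008, "wx": 0, "wy": 0, "wz": 0},
    {"tx": 0, "ty": 0, "tz": 0.004, "wx": 0, "wy": 0, "wz": 0},
    {"tx": 0, "ty": 0, "tz": 0.002, "wx": 0, "wy": 0, "wz": 0},
    {"tx": 0, "ty": 0, "tz": 0, "wx": 0, "wy": 0, "wz": 0},
  ],
)

```text
time_s: 12.95
tool_pos: [0.627, 0.2519, 0.2224]
tool_rot: [[-0.988, 0.152, 0.004], [0.152, 0.988, -0.001], [-0.004, -0.0, -1.0]]
ft_force: [-1.2, 0.3, -5.1]
opening: 0.0143
gripper_force: 89.1
```

```bash
python3 - <<'E'
from go import *
go([.627,.2525,.187],np.pi-.155)
cw=eyes.calibration("wrist");w=eyes.capture("wrist");s=read_state()
sc=eyes.capture("scene");tp=eyes.capture("top");pickle.dump((cw,w,sc,tp,s),open("w3.pkl","wb"))
T=np.array(s["tool_rot"])
u=[proj(cw,s["tool_pos"]+T@np.array([0,y,.034]))[0] for y in(-.085,.085)];print(u)
a=np.hstack([cv2.resize(w[int(v[1])-35:int(v[1])+35,int(v[0])-35:int(v[0])+35,::-1],(400,400),interpolation=cv2.INTER_CUBIC) for v in u])
x,y=proj(cs,np.array([[.627,.2525,.17]]))[0].astype(int)
b=cv2.resize(sc[y-32:y+18,x-100:x+100,::-1],(800,200),interpolation=cv2.INTER_CUBIC)
cv2.imwrite("pics/pins.png",np.vstack([a,b]))
E
```

```text
t 12.95 tool [0.627  0.2519 0.2224] rotvec [-0.0002  0.0036  0.002 ] then shift [0.0001 0.0006 0.0354] q [ 0.26  0.48  0.3   1.38 -0.    0.41] F [-1.2  0.3 -5.1]
[array([130.55209197, 252.20624451]), array([437.62095638, 252.25270572])]
```

View pics/pins.png

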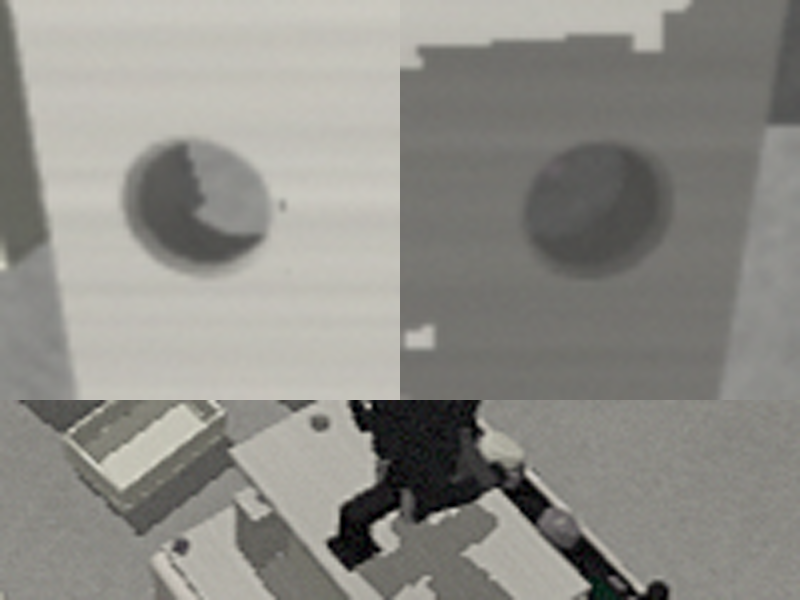

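The holes show no pin in them yet and no contact force. I'll descend slowly and watch the force.

Call:
send_rows(
  targets=[
    {"tx": 0, "ty": 0.0005, "tz": 0.002, "wx": 0, "wy": 0.003, "wz": 0.002},
    {"tx": 0, "ty": 0, "tz": 0.002, "wx": 0, "wy": 0, "wz": 0},
    {"tx": 0, "ty": 0, "tz": 0.002, "wx": 0, "wy": 0, "wz": 0},
    {"tx": 0, "ty": 0, "tz": 0.002, "wx": 0, "wy": 0, "wz": 0},
    {"tx": 0, "ty": 0, "tz": 0, "wx": 0, "wy": 0, "wz": 0},
  ],
)

```text
time_s: 13.6
tool_pos: [0.6269, 0.2523, 0.2136]
tool_rot: [[-0.988, 0.154, -0.0], [0.154, 0.988, -0.001], [0.0, -0.001, -1.0]]
ft_force: [-0.4, -0.1, -6.2]
opening: 0.0143
gripper_force: 89.1
```

```bash
python3 - <<'E'
from go import *
go([.627,.2525,.187],np.pi-.155);print(read_state()["ft_torque"])
E
```

```text
t 13.6 tool [0.6269 0.2523 0.2136] rotvec [-0.0007 -0.0004  0.0001] then shift [-0.0001  0.0002  0.0266] q [ 0.26  0.49  0.28  1.37 -0.    0.41] F [-0.4 -0.1 -6.2]
[-0.04150444  0.0462678  -0.02110321]
```

Call:
send_rows(
  targets=[
    {"tx": 0, "ty": 0, "tz": 0.002, "wx": 0, "wy": 0, "wz": 0},
    {"tx": 0, "ty": 0, "tz": 0.002, "wx": 0, "wy": 0, "wz": 0},
    {"tx": 0, "ty": 0, "tz": 0.0015, "wx": 0, "wy": 0, "wz": 0},
    {"tx": 0, "ty": 0, "tz": 0, "wx": 0, "wy": 0, "wz": 0},
  ],
)

```text
time_s: 14.0
tool_pos: [0.627, 0.2523, 0.2082]
tool_rot: [[-0.988, 0.154, -0.0], [0.154, 0.988, -0.001], [0.0, -0.001, -1.0]]
ft_force: [-0.9, 0.2, -5.8]
opening: 0.0144
gripper_force: 89.1
```

```bash
cat > hole.py <<'E'
from go import *
go([.627,.2525,.187],np.pi-.155);print(read_state()["ft_torque"])
cw=eyes.calibration("wrist");w=eyes.capture("wrist");s=read_state();T=np.array(s["tool_rot"])
g=w.sum(2)//3
# coarse grey maps of both holes, rectified onto the plate's top face (rows: tool x +9..-9 mm, cols: tool y)
for y in(-.085,.085):
    for a in np.arange(9,-9.1,-1.5):
        print(" ".join("%3d"%g[tuple(np.round(proj(cw,s["tool_pos"]+T@np.array([a/1e3,y+b/1e3,.034]))[0][::-1]).astype(int))] for b in np.arange(-9,9.1,1.5)))
    print()
E
python3 hole.py
```

```text
t 14.0 tool [0.627  0.2523 0.2082] rotvec [-0.0006 -0.0002  0.0001] then shift [-0.      0.0002  0.0212] q [ 0.26  0.49  0.27  1.35 -0.    0.41] F [-0.9  0.2 -5.8]
[ 0.02641084  0.02042957 -0.05586248]
188 189 187 189 187 187 189 187 189 190 188 188 189
185 186 186 186 185 186 186 186 186 185 186 186 184
189 188 189 161 136 134 145 148 178 187 187 187 187
192 189 135 107  98 139 133 109  91 143 189 191 191
185 177 120  90  96 140 125  99  86  80 183 188 187
194 128  99  89  95 135 122  89  82  86 124 196 197
193 122  85  85  83 124  97  83  88  89 107 193 193
183 136  89  82  80 110 133  95  93  92 153 184 185
186 129  99  82  80 103 114  96 107 142 180 185 185
187 186 129  96  80  78  78  81  91 170 186 186 187
188 190 177 132 116  90  89 114 158 186 190 191 190
187 188 187 181 146 143 147 161 185 187 187 189 187
182 180 182 182 181 183 183 183 183 184 183 183 184

113 113 113 112 113 113 113 113 113 111 112 113 112
115 114 113 115 115 116 113 114 113 118 116 116 115
117 116 118 112  90  86  94 102 115 116 116 117 117
111 111  88  74  74  75  84  76  78  99 110 111 111
114 107  72  72  74  76  77  78  73  94 107 113 111
112  75  70  74  74  75  75  78  75  77  99 112 113
114  81  73  72  73  75  75  80  77  78 100 115 114
112 107  78  75  75  74  80  92  78  77  92 114 114
112 107 109  93  80  79  83  96  78  84  99 113 113
116 115  89  75  78  77  76  77  83  93 112 115 116
116 117 111  90  79  78  79  84  92 104 116 116 114
115 114 114 113 107  96  95 107 112 114 115 114 113
111 112 110 112 112 113 111 112 113 112 113 112 112
```

The pins are inside the holes and near-central, with no contact force. I'll continue down.

Call:
send_rows(
  targets=[
    {"tx": 0, "ty": 0, "tz": 0.002, "wx": 0, "wy": 0, "wz": 0},
    {"tx": 0, "ty": 0, "tz": 0.002, "wx": 0, "wy": 0, "wz": 0},
    {"tx": 0, "ty": 0, "tz": 0.002, "wx": 0, "wy": 0, "wz": 0},
    {"tx": 0, "ty": 0, "tz": 0.002, "wx": 0, "wy": 0, "wz": 0},
    {"tx": 0, "ty": 0, "tz": 0, "wx": 0, "wy": 0, "wz": 0},
  ],
)

```text
time_s: 14.55
tool_pos: [0.6269, 0.2523, 0.2001]
tool_rot: [[-0.988, 0.154, -0.0], [0.154, 0.988, -0.001], [0.0, -0.001, -1.0]]
ft_force: [-0.3, 0.2, -5.1]
opening: 0.0145
gripper_force: 89.2
```

Call:
send_rows(
  targets=[
    {"tx": 0, "ty": 0, "tz": 0.002, "wx": 0, "wy": 0, "wz": 0},
    {"tx": 0, "ty": 0, "tz": 0.002, "wx": 0, "wy": 0, "wz": 0},
    {"tx": 0, "ty": 0, "tz": 0.002, "wx": 0, "wy": 0, "wz": 0},
    {"tx": 0, "ty": 0, "tz": 0.002, "wx": 0, "wy": 0, "wz": 0},
    {"tx": 0, "ty": 0, "tz": 0, "wx": 0, "wy": 0, "wz": 0},
  ],
)

```text
time_s: 15.05
tool_pos: [0.627, 0.2523, 0.1922]
tool_rot: [[-0.988, 0.154, -0.0], [0.154, 0.988, -0.001], [0.0, -0.001, -1.0]]
ft_force: [1.0, 0.6, -6.1]
opening: 0.0146
gripper_force: 89.1
```

Call:
send_rows(
  targets=[
    {"tx": 0, "ty": 0, "tz": 0.0015, "wx": 0, "wy": 0, "wz": 0},
    {"tx": 0, "ty": 0, "tz": 0.0015, "wx": 0, "wy": 0, "wz": 0},
    {"tx": 0, "ty": 0, "tz": 0.001, "wx": 0, "wy": 0, "wz": 0},
    {"tx": 0, "ty": 0, "tz": 0, "wx": 0, "wy": 0, "wz": 0},
    {"tx": 0, "ty": 0, "tz": 0, "wx": 0, "wy": 0, "wz": 0},
  ],
)

```text
time_s: 15.55
tool_pos: [0.627, 0.2523, 0.1885]
tool_rot: [[-0.988, 0.154, 0.0], [0.154, 0.988, -0.0], [-0.0, -0.0, -1.0]]
ft_force: [0.2, -0.9, -5.3]
opening: 0.0145
gripper_force: 89.2
```

Call:
send_rows(
  targets=[
    {"tx": 0, "ty": 0, "tz": 0.001, "wx": 0, "wy": 0, "wz": 0},
    {"tx": 0, "ty": 0, "tz": 0, "wx": 0, "wy": 0, "wz": 0},
    {"tx": 0, "ty": 0, "tz": 0, "wx": 0, "wy": 0, "wz": 0},
  ],
)

```text
time_s: 15.85
tool_pos: [0.627, 0.2523, 0.1876]
tool_rot: [[-0.988, 0.154, 0.0], [0.154, 0.988, -0.0], [-0.0, -0.0, -1.0]]
ft_force: [-0.7, 0.0, -5.3]
opening: 0.0146
gripper_force: 89.2
```

Call:
send_rows(
  targets=[
    {"tx": 0, "ty": 0, "tz": 0.001, "wx": 0, "wy": 0, "wz": 0},
    {"tx": 0, "ty": 0, "tz": 0.0005, "wx": 0, "wy": 0, "wz": 0},
    {"tx": 0, "ty": 0, "tz": 0, "wx": 0, "wy": 0, "wz": 0},
    {"tx": 0, "ty": 0, "tz": 0, "wx": 0, "wy": 0, "wz": 0},
  ],
)

```text
time_s: 16.25
tool_pos: [0.6271, 0.2523, 0.1863]
tool_rot: [[-0.988, 0.154, 0.001], [0.154, 0.988, -0.0], [-0.001, -0.0, -1.0]]
ft_force: [-0.3, -0.6, -2.7]
opening: 0.0146
gripper_force: 89.6
```

Contact with the rails is beginning as the weight comes off. A little more, then I open.

Call:
send_rows(
  targets=[
    {"tx": 0, "ty": 0, "tz": 0.001, "wx": 0, "wy": 0, "wz": 0},
    {"tx": 0, "ty": 0, "tz": 0, "wx": 0, "wy": 0, "wz": 0},
    {"tx": 0, "ty": 0, "tz": 0, "wx": 0, "wy": 0, "wz": 0},
  ],
)

```text
time_s: 16.55
tool_pos: [0.6271, 0.2523, 0.1863]
tool_rot: [[-0.988, 0.154, 0.002], [0.154, 0.988, -0.0], [-0.002, 0.0, -1.0]]
ft_force: [-2.2, -1.4, 5.9]
opening: 0.0147
gripper_force: 90.7
```

Call:
send_rows(
  targets=[
    {"tx": 0, "ty": 0, "tz": 0, "wx": 0, "wy": 0, "wz": 0},
    {"tx": 0, "ty": 0, "tz": 0, "wx": 0, "wy": 0, "wz": 0},
    {"tx": 0, "ty": 0, "tz": 0, "wx": 0, "wy": 0, "wz": 0},
    {"tx": 0, "ty": 0, "tz": 0, "wx": 0, "wy": 0, "wz": 0},
    {"tx": 0, "ty": 0, "tz": 0, "wx": 0, "wy": 0, "wz": 0},
    {"tx": 0, "ty": 0, "tz": 0, "wx": 0, "wy": 0, "wz": 0},
  ],
  grip=0.45,
)

```text
time_s: 17.15
tool_pos: [0.6271, 0.2523, 0.185]
tool_rot: [[-0.988, 0.154, 0.0], [0.154, 0.988, -0.0], [-0.0, -0.0, -1.0]]
ft_force: [0.2, -0.1, -0.4]
opening: 0.0385
gripper_force: 0.0
```

Call:
send_rows(
  targets=[
    {"tx": 0, "ty": 0, "tz": -0.01, "wx": 0, "wy": 0, "wz": 0},
    {"tx": 0, "ty": 0, "tz": -0.02, "wx": 0, "wy": 0, "wz": 0},
    {"tx": 0, "ty": 0, "tz": -0.03, "wx": 0, "wy": 0, "wz": 0},
    {"tx": 0, "ty": 0, "tz": -0.03, "wx": 0, "wy": 0, "wz": 0},
    {"tx": 0, "ty": 0, "tz": -0.03, "wx": 0, "wy": 0, "wz": 0},
    {"tx": 0, "ty": 0, "tz": -0.01, "wx": 0, "wy": 0, "wz": 0},
    {"tx": 0, "ty": 0, "tz": 0, "wx": 0, "wy": 0, "wz": 0},
    {"tx": 0, "ty": 0, "tz": 0, "wx": 0, "wy": 0, "wz": 0},
  ],
  grip=0,
)

```text
time_s: 17.95
tool_pos: [0.6268, 0.2523, 0.3133]
tool_rot: [[-0.988, 0.154, -0.002], [0.154, 0.988, -0.001], [0.002, -0.001, -1.0]]
ft_force: [0.3, 0.8, -6.5]
opening: 0.0124
gripper_force: 88.2
```

The finger close came too early and caught the bar again, so the plate is lifted. I'll measure how it hangs before lowering it again.

```bash
python3 - <<'E'
from go import *
go([.627,.2523,.30],np.pi-.155);print(read_state()["ft_torque"],read_state()["opening"])
s=read_state();cw=eyes.calibration("wrist");w=eyes.capture("wrist");T=np.array(s["tool_rot"])
pickle.dump((s,cw,w),open("w6.pkl","wb"))
for d in(0,.01,.02,.03):
    print(d,[proj(cw,s["tool_pos"]+T@np.array([x,y,.034+d]))[0].round(0).tolist() for x,y in((0,-.085),(0,.085),(.06,-.1),(.06,.1))])
g=cv2.cvtColor(w,cv2.COLOR_RGB2GRAY)
e=cv2.GaussianBlur(g,(3,3),0)
th=cv2.adaptiveThreshold(e,255,cv2.ADAPTIVE_THRESH_MEAN_C,cv2.THRESH_BINARY_INV,61,12)
cs_,_=cv2.findContours(th,cv2.RETR_LIST,cv2.CHAIN_APPROX_NONE)
for k in cs_:
    if 25<len(k)<150:
        (x,y),(a,b),an=cv2.fitEllipse(k); A=cv2.contourArea(k)
        if A>80 and abs(A-np.pi*a*b/4)/A<.2 and a>10: print("ell",round(x,1),round(y,1),round(a,1),round(b,1))
# vertical profiles for the plate edge (tool +x side = image up)
for u in(150,230,330,410): 
    d=np.diff(cv2.blur(g,(7,1))[:,u].astype(int)); i=np.argsort(-abs(d))[:5]; print(u,[(int(j),int(d[j])) for j in sorted(i)])
E
```

```text
t 17.95 tool [0.6268 0.2523 0.3133] rotvec [-0.0014 -0.0019  0.0001] then shift [-0.0002  0.      0.0133] q [ 0.26  0.49  0.53  1.62 -0.    0.41] F [ 0.3  0.8 -6.5]
[-0.02531731  0.00501989 -0.02682094] 0.01241217632291613
0 [[131.0, 252.0], [437.0, 252.0], [84.0, 141.0], [484.0, 141.0]]
0.01 [[139.0, 245.0], [429.0, 245.0], [96.0, 140.0], [472.0, 140.0]]
0.02 [[146.0, 239.0], [422.0, 239.0], [107.0, 139.0], [462.0, 139.0]]
0.03 [[153.0, 233.0], [415.0, 233.0], [116.0, 138.0], [452.0, 138.0]]
ell 63.8 411.4 11.8 18.5
ell 519.2 355.7 20.0 57.3
ell 486.8 335.8 16.4 62.3
ell 411.6 241.1 14.1 33.1
ell 145.2 240.4 20.7 23.5
ell 97.3 157.4 17.7 28.6
ell 176.6 104.8 10.5 12.1
ell 438.3 95.2 18.8 34.2
ell 287.9 53.4 25.9 28.7
150 [(142, 47), (245, -33), (306, -34), (307, -48), (308, -45)]
230 [(30, 51), (80, 88), (91, -43), (142, 47), (284, -43)]
330 [(37, -109), (38, -47), (80, 70), (81, 64), (137, -55)]
410 [(138, -48), (141, 43), (142, 42), (218, -53), (305, -43)]
```

```bash
python3 - <<'E'
from go import *
s,cw,w=pickle.load(open("w6.pkl","rb"));T=np.array(s["tool_rot"])
P3=lambda q,x,y:proj(cw,s["tool_pos"]+T@(np.array([q[0],0,.034+q[1]])+Ro.from_rotvec([0,q[2],0]).apply([x,y,0])))[0]
def f(q): 
    a=P3(q,0,-.085)-[145.2,240.4]
    return np.r_[a,*[P3(q,.06,y)[1]-142 for y in(-.08,.08)],[P3(q,-.06,y)[1]-306.5 for y in(-.08,.08)],q[2]*20]
q=least_squares(f,[0,.019,0]).x;print(q.round(4),f(q).round(1))
E
```

```text
[0.0009 0.0193 0.2428] [ 0.2 -2.5  0.3  0.4  0.9  1.   4.9]
```

```bash
python3 - <<'E'
from go import *
s,cw,w=pickle.load(open("w6.pkl","rb"));T=np.array(s["tool_rot"])
for p in(0,.12,.24): print(p,[proj(cw,s["tool_pos"]+T@(np.array([0,0,.0533])+Ro.from_rotvec([0,p,0]).apply([x,-y,0])))[0].round(1).tolist() for x,y in((.06,.1),(.06,-.1),(0,.1),(0,-.1),(-.06,.1),(-.06,-.1))])
g=cv2.GaussianBlur(cv2.cvtColor(w,cv2.COLOR_RGB2GRAY),(3,3),0).astype(int)
for v in range(150,330,15):
    print(v,"L",g[v,70:150:4].tolist(),"R",g[v,420:500:4].tolist())
E
```

```text
0 [[105.8, 139.1], [462.2, 139.3], [121.2, 239.3], [446.5, 239.3], [134.1, 323.4], [433.4, 323.4]]
0.12 [[98.6, 140.6], [469.7, 140.8], [121.2, 239.3], [446.5, 239.3], [138.8, 316.3], [428.5, 316.3]]
0.24 [[91.1, 143.9], [477.3, 144.0], [121.2, 239.3], [446.5, 239.3], [143.1, 308.7], [424.2, 308.7]]
150 L [142, 142, 144, 145, 145, 144, 149, 144, 146, 149, 209, 210, 210, 210, 210, 211, 211, 210, 211, 210] R [202, 202, 202, 201, 200, 201, 200, 199, 199, 196, 93, 91, 88, 88, 93, 92, 87, 89, 90, 89]
165 L [141, 137, 143, 142, 145, 142, 149, 147, 170, 193, 199, 209, 209, 210, 209, 210, 209, 209, 209, 209] R [200, 200, 200, 199, 200, 199, 198, 198, 198, 127, 91, 90, 91, 93, 90, 89, 90, 91, 90, 90]
180 L [105, 105, 108, 137, 136, 137, 167, 229, 229, 229, 229, 213, 213, 213, 213, 214, 214, 214, 214, 214] R [202, 202, 202, 201, 201, 201, 201, 201, 192, 88, 90, 88, 90, 92, 92, 88, 89, 88, 88, 88]
195 L [176, 105, 105, 105, 134, 138, 137, 144, 227, 227, 228, 223, 209, 209, 210, 209, 209, 210, 210, 210] R [198, 198, 199, 198, 197, 197, 197, 197, 113, 90, 92, 92, 90, 87, 91, 88, 89, 89, 90, 91]
2
[... 955 characters left out ...]
 139, 149, 148, 146, 146, 142, 143, 143, 145, 147, 148, 144, 143, 143, 143]
285 L [148, 148, 144, 149, 147, 146, 148, 146, 148, 148, 145, 148, 147, 145, 150, 200, 201, 201, 201, 201] R [194, 195, 196, 196, 190, 145, 147, 152, 145, 147, 144, 148, 146, 143, 148, 144, 144, 143, 140, 142]
300 L [146, 148, 145, 142, 144, 146, 149, 149, 150, 145, 148, 150, 145, 148, 146, 164, 197, 198, 197, 198] R [191, 192, 191, 192, 154, 150, 146, 147, 147, 149, 149, 147, 146, 149, 147, 143, 142, 144, 141, 143]
315 L [144, 145, 149, 146, 148, 145, 144, 147, 147, 150, 148, 146, 147, 131, 110, 110, 158, 56, 21, 19] R [19, 22, 102, 174, 150, 150, 147, 151, 150, 144, 149, 148, 146, 148, 145, 143, 141, 142, 139, 138]
```

The edges show the plate hanging level, 19 mm lower in the fingers. I'll lower it again the same way.

Call:
send_rows(
  targets=[
    {"tx": 0.0003, "ty": 0, "tz": 0.01, "wx": -0.001, "wy": -0.002, "wz": 0},
    {"tx": 0, "ty": 0, "tz": 0.02, "wx": 0, "wy": 0, "wz": 0},
    {"tx": 0, "ty": 0, "tz": 0.02, "wx": 0, "wy": 0, "wz": 0},
    {"tx": 0, "ty": 0, "tz": 0.01, "wx": 0, "wy": 0, "wz": 0},
    {"tx": 0, "ty": 0, "tz": 0.006, "wx": 0, "wy": 0, "wz": 0},
    {"tx": 0, "ty": 0, "tz": 0.003, "wx": 0, "wy": 0, "wz": 0},
    {"tx": 0, "ty": 0, "tz": 0.003, "wx": 0, "wy": 0, "wz": 0},
    {"tx": 0, "ty": 0, "tz": 0.002, "wx": 0, "wy": 0, "wz": 0},
    {"tx": 0, "ty": 0, "tz": 0, "wx": 0, "wy": 0, "wz": 0},
  ],
)

```text
time_s: 18.9
tool_pos: [0.6269, 0.2524, 0.2413]
tool_rot: [[-0.988, 0.154, 0.003], [0.154, 0.988, 0.0], [-0.003, 0.001, -1.0]]
ft_force: [0.5, -0.2, -5.6]
opening: 0.0122
gripper_force: 88.4
```

Call:
send_rows(
  targets=[
    {"tx": 0, "ty": 0, "tz": 0.002, "wx": 0, "wy": 0, "wz": 0},
    {"tx": 0, "ty": 0, "tz": 0.002, "wx": 0, "wy": 0, "wz": 0},
    {"tx": 0, "ty": 0, "tz": 0.002, "wx": 0, "wy": 0, "wz": 0},
    {"tx": 0, "ty": 0, "tz": 0.002, "wx": 0, "wy": 0, "wz": 0},
    {"tx": 0, "ty": 0, "tz": 0, "wx": 0, "wy": 0, "wz": 0},
  ],
)

```text
time_s: 19.4
tool_pos: [0.6268, 0.2524, 0.2326]
tool_rot: [[-0.988, 0.154, 0.002], [0.154, 0.988, 0.0], [-0.002, 0.0, -1.0]]
ft_force: [-0.0, 0.6, -4.7]
opening: 0.0122
gripper_force: 88.4
```

Call:
send_rows(
  targets=[
    {"tx": 0, "ty": 0, "tz": 0.002, "wx": 0, "wy": -0.002, "wz": 0},
    {"tx": 0, "ty": 0, "tz": 0.002, "wx": 0, "wy": 0, "wz": 0},
    {"tx": 0, "ty": 0, "tz": 0.002, "wx": 0, "wy": 0, "wz": 0},
    {"tx": 0, "ty": 0, "tz": 0.002, "wx": 0, "wy": 0, "wz": 0},
    {"tx": 0, "ty": 0, "tz": 0.002, "wx": 0, "wy": 0, "wz": 0},
    {"tx": 0, "ty": 0, "tz": 0, "wx": 0, "wy": 0, "wz": 0},
  ],
)

```text
time_s: 20.0
tool_pos: [0.6268, 0.2524, 0.2226]
tool_rot: [[-0.988, 0.154, 0.004], [0.154, 0.988, -0.0], [-0.004, 0.0, -1.0]]
ft_force: [1.2, -1.0, -4.6]
opening: 0.0126
gripper_force: 88.4
```

Call:
send_rows(
  targets=[
    {"tx": 0, "ty": 0, "tz": 0.002, "wx": 0, "wy": 0, "wz": 0},
    {"tx": 0, "ty": 0, "tz": 0.002, "wx": 0, "wy": 0, "wz": 0},
    {"tx": 0, "ty": 0, "tz": 0.002, "wx": 0, "wy": 0, "wz": 0},
    {"tx": 0, "ty": 0, "tz": 0.002, "wx": 0, "wy": 0, "wz": 0},
    {"tx": 0, "ty": 0, "tz": 0.002, "wx": 0, "wy": 0, "wz": 0},
    {"tx": 0, "ty": 0, "tz": 0, "wx": 0, "wy": 0, "wz": 0},
  ],
)

```text
time_s: 20.6
tool_pos: [0.6268, 0.2524, 0.2127]
tool_rot: [[-0.988, 0.154, 0.004], [0.154, 0.988, -0.0], [-0.004, 0.0, -1.0]]
ft_force: [0.1, -0.8, -5.9]
opening: 0.0125
gripper_force: 88.4
```

Call:
send_rows(
  targets=[
    {"tx": 0, "ty": 0, "tz": 0.002, "wx": 0, "wy": 0.004, "wz": 0},
    {"tx": 0, "ty": 0, "tz": 0.0015, "wx": 0, "wy": 0, "wz": 0},
    {"tx": 0, "ty": 0, "tz": 0.001, "wx": 0, "wy": 0, "wz": 0},
    {"tx": 0, "ty": 0, "tz": 0.001, "wx": 0, "wy": 0, "wz": 0},
    {"tx": 0, "ty": 0, "tz": 0, "wx": 0, "wy": 0, "wz": 0},
  ],
)

```text
time_s: 21.1
tool_pos: [0.6269, 0.2524, 0.2074]
tool_rot: [[-0.988, 0.154, 0.0], [0.154, 0.988, 0.0], [-0.0, 0.0, -1.0]]
ft_force: [-0.3, 0.1, -5.2]
opening: 0.0126
gripper_force: 88.4
```

Call:
send_rows(
  targets=[
    {"tx": 0, "ty": 0, "tz": 0.001, "wx": 0, "wy": 0, "wz": 0},
    {"tx": 0, "ty": 0, "tz": 0.001, "wx": 0, "wy": 0, "wz": 0},
    {"tx": 0, "ty": 0, "tz": 0, "wx": 0, "wy": 0, "wz": 0},
  ],
)

```text
time_s: 21.4
tool_pos: [0.6271, 0.2524, 0.207]
tool_rot: [[-0.988, 0.154, 0.002], [0.154, 0.988, 0.001], [-0.002, 0.001, -1.0]]
ft_force: [-2.6, -0.6, 5.8]
opening: 0.0126
gripper_force: 89.7
```

Seated. I'll open, lift clear with the fingers still open, and close later.

Call:
send_rows(
  targets=[
    {"tx": 0, "ty": 0, "tz": 0, "wx": 0, "wy": 0, "wz": 0},
    {"tx": 0, "ty": 0, "tz": 0, "wx": 0, "wy": 0, "wz": 0},
    {"tx": 0, "ty": 0, "tz": 0, "wx": 0, "wy": 0, "wz": 0},
    {"tx": 0, "ty": 0, "tz": 0, "wx": 0, "wy": 0, "wz": 0},
    {"tx": 0, "ty": 0, "tz": 0, "wx": 0, "wy": 0, "wz": 0},
  ],
  grip=0.5,
)

```text
time_s: 21.9
tool_pos: [0.627, 0.2524, 0.2055]
tool_rot: [[-0.988, 0.154, 0.0], [0.154, 0.988, 0.001], [-0.0, 0.001, -1.0]]
ft_force: [0.1, -0.0, 0.8]
opening: 0.0426
gripper_force: 0.0
```

Call:
send_rows(
  targets=[
    {"tx": 0, "ty": 0, "tz": -0.01, "wx": 0, "wy": 0, "wz": 0},
    {"tx": 0, "ty": 0, "tz": -0.02, "wx": 0, "wy": 0, "wz": 0},
    {"tx": 0, "ty": 0, "tz": -0.03, "wx": 0, "wy": 0, "wz": 0},
    {"tx": 0, "ty": 0, "tz": -0.03, "wx": 0, "wy": 0, "wz": 0},
    {"tx": 0, "ty": 0, "tz": 0, "wx": 0, "wy": 0, "wz": 0},
    {"tx": 0, "ty": 0, "tz": 0, "wx": 0, "wy": 0, "wz": 0},
  ],
)

```text
time_s: 22.5
tool_pos: [0.6272, 0.2524, 0.2966]
tool_rot: [[-0.988, 0.154, 0.002], [0.154, 0.988, 0.001], [-0.002, 0.001, -1.0]]
ft_force: [-0.2, 0.4, -0.1]
opening: 0.0425
gripper_force: 0.0
```

```bash
python3 - <<'E'
from go import *
s=read_state();cw=eyes.calibration("wrist");w=eyes.capture("wrist");T=np.array(s["tool_rot"])
print(s["time_s"],s["tool_pos"],s["ft_force"],s["opening"])
# where seated plate corners/holes (z=.153) should appear, against detected hole ellipses
X=lambda x,y,z:W(P,np.array([[.035+x,y,z]]))
for x,y in((0,.085),(0,-.085),(.06,.1),(.06,-.1),(-.06,.1),(-.06,-.1)): print((x,y),proj(cw,X(x,y,.153))[0].round(0))
g=cv2.GaussianBlur(cv2.cvtColor(w,cv2.COLOR_RGB2GRAY),(3,3),0)
th=cv2.adaptiveThreshold(g,255,cv2.ADAPTIVE_THRESH_MEAN_C,cv2.THRESH_BINARY_INV,61,12)
for k in cv2.findContours(th,cv2.RETR_LIST,cv2.CHAIN_APPROX_NONE)[0]:
    if 25<len(k)<150:
        (x,y),(a,b),an=cv2.fitEllipse(k);A=cv2.contourArea(k)
        if A>60 and abs(A-np.pi*a*b/4)/A<.25: print("ell",round(x,1),round(y,1),round(a,1),round(b,1))
pickle.dump((s,cw,w),open("w7.pkl","wb"))
E
```

```text
22.5 [0.62719991 0.25244829 0.2965969 ] [-0.19100925  0.35169432 -0.12612005] 0.04249104467507147
(0, 0.085) [378. 202.]
(0, -0.085) [189. 202.]
(0.06, 0.1) [388. 263.]
(0.06, -0.1) [178. 263.]
(-0.06, 0.1) [402. 133.]
(-0.06, -0.1) [165. 133.]
ell 536.9 362.0 12.3 48.4
ell 507.9 339.5 14.5 40.7
ell 216.7 284.8 11.7 19.1
ell 348.1 284.7 11.9 19.8
ell 192.4 204.2 15.1 34.0
ell 170.1 102.4 11.1 12.5
ell 448.7 91.8 20.1 37.7
ell 367.8 42.0 6.6 12.2
ell 351.0 42.1 8.6 13.3
ell 334.1 42.1 8.7 13.3
ell 287.4 48.7 27.6 30.1
```

The plate is released and seated. Next I locate the studs (dark blobs) and the start button from this picture.

```bash
python3 - <<'E'
from go import *
s,cw,w=pickle.load(open("w7.pkl","rb"))
g=cv2.cvtColor(w,cv2.COLOR_RGB2GRAY)
n,lab,st,ce=cv2.connectedComponentsWithStats((g<45).astype(np.uint8))
for i in range(1,n):
    if 60<st[i,4]<1500 : print("dark",st[i].tolist(),ce[i].round(1))
top=pickle.load(open("w2.pkl","rb"))
def stud(q,sg,z,r=.048): return W(P,np.array([[-.010-r*np.cos(q),sg*(.115-r*np.sin(q)),z]]))
for sg in(1,-1):
    for q in(-.5,-.3,-.2,-.1,0,.1): print(sg,q,proj(cw,stud(q,sg,.189))[0].round(0),proj(cw,stud(q,sg,.161))[0].round(0), stud(q,sg,.189).round(3))
# button: panel slope; front edge
for z in(.04,.05,.06): X=ray(cw,(287.4,48.7),z); print("btn",z,X.round(4),"shaker",(Ro.from_euler("z",-P[2]).as_matrix()@(X-[P[0],P[1],0])).round(4))
print("pivots",proj(cw,W(P,np.array([[-.01,.115,.161],[-.01,-.115,.161]]))))
E
```

```text
dark [99, 81, 35, 21, 553] [115.8  91.6]
dark [432, 82, 33, 20, 528] [448.3  91.8]
1 -0.5 [479.  96.] [457.  99.] [[0.562 0.402 0.189]]
1 -0.3 [467.  90.] [447.  94.] [[0.557 0.394 0.189]]
1 -0.2 [461.  88.] [441.  92.] [[0.555 0.39  0.189]]
1 -0.1 [454.  87.] [435.  91.] [[0.554 0.385 0.189]]
1 0 [448.  87.] [429.  91.] [[0.553 0.381 0.189]]
1 0.1 [441.  87.] [423.  91.] [[0.552 0.376 0.189]]
-1 -0.5 [88. 95.] [110.  98.] [[0.52  0.13  0.189]]
-1 -0.3 [100.  90.] [120.  93.] [[0.517 0.139 0.189]]
-1 -0.2 [106.  88.] [126.  92.] [[0.517 0.144 0.189]]
-1 -0.1 [113.  87.] [132.  91.] [[0.517 0.149 0.189]]
-1 0 [120.  86.] [138.  90.] [[0.517 0.153 0.189]]
-1 0.1 [127.  87.] [144.  91.] [[0.518 0.158 0.189]]
btn 0.04 [0.4812 0.2804 0.04  ] shaker [-0.1133  0.0049  0.04  ]
btn 0.05 [0.4833 0.2799 0.05  ] shaker [-0.1112  0.0047  0.05  ]
btn 0.06 [0.4853 0.2794 0.06  ] shaker [-0.1091  0.0045  0.06  ]
pivots [[421.42403084 152.38554162]
 [145.14960384 152.12201082]]
```

```bash
cat >> go.py <<'E'
def stud(q,sg,z,r=.048): return W(P,np.array([[-.010-r*np.cos(q),sg*(.115-r*np.sin(q)),z]]))[0]
E
python3 - <<'E'
from go import *
go(stud(-.16,1,.184),np.pi+P[2]-.16)
E
```

```text
t 22.55 tool [0.6269 0.2524 0.2954] rotvec [6.000e-04 1.000e-04 1.607e-01] then shift [0.1107 0.1066 0.1114] q [0.26 0.48 0.48 1.57 0.   0.41] F [-0.1 -0.1 -0.8]
```

Call:
send_rows(
  targets=[
    {"tx": 0, "ty": 0, "tz": 0, "wx": 0, "wy": 0, "wz": 0.08},
    {"tx": 0, "ty": 0, "tz": 0, "wx": 0, "wy": 0, "wz": 0.08},
    {"tx": 0.022, "ty": 0.021, "tz": 0, "wx": 0, "wy": 0, "wz": 0},
    {"tx": 0.033, "ty": 0.032, "tz": 0, "wx": 0, "wy": 0, "wz": 0},
    {"tx": 0.033, "ty": 0.032, "tz": 0, "wx": 0, "wy": 0, "wz": 0},
    {"tx": 0.023, "ty": 0.022, "tz": 0.01, "wx": 0, "wy": 0, "wz": 0},
    {"tx": 0, "ty": 0, "tz": 0.03, "wx": 0, "wy": 0, "wz": 0},
    {"tx": 0, "ty": 0, "tz": 0.02, "wx": 0, "wy": 0, "wz": 0},
    {"tx": 0, "ty": 0, "tz": 0.01, "wx": 0, "wy": 0, "wz": 0},
    {"tx": 0, "ty": 0, "tz": 0, "wx": 0, "wy": 0, "wz": 0},
    {"tx": 0, "ty": 0, "tz": 0, "wx": 0, "wy": 0, "wz": 0},
  ],
)

```text
time_s: 23.65
tool_pos: [0.5548, 0.3883, 0.2261]
tool_rot: [[-0.951, 0.31, 0.0], [0.31, 0.951, 0.001], [-0.0, 0.001, -1.0]]
ft_force: [-0.2, 0.5, 0.7]
opening: 0.0427
gripper_force: 0.0
```

```bash
python3 - <<'E'
from go import *
go(stud(-.16,1,.184),np.pi+P[2]-.16)
s=read_state();cw=eyes.calibration("wrist");w=eyes.capture("wrist");T=np.array(s["tool_rot"])
g=cv2.cvtColor(w,cv2.COLOR_RGB2GRAY)
print("TCP-axis px at z .189",proj(cw,s["tool_pos"]+T@np.array([0,0,s["tool_pos"][2]-.189]))[0], "stud model top",[ (q,proj(cw,stud(q,1,.189))[0].round(0).tolist(),proj(cw,stud(q,1,.161))[0].round(0).tolist()) for q in(-.3,-.16,0)])
u=proj(cw,stud(-.16,1,.189))[0].astype(int)
for v in range(u[1]-40,min(u[1]+60,419),8): print(v,g[v,u[0]-96:u[0]+97:8].tolist())
E
```

```text
t 23.65 tool [0.5548 0.3883 0.2261] rotvec [0.0007 0.0002 0.0003] then shift [-0.     -0.0003  0.0421] q [0.49 0.49 0.31 1.4  0.   0.8 ] F [-0.2  0.5  0.7]
TCP-axis px at z .189 [283.88347439 249.45029466] stud model top [(-0.3, [295.0, 250.0], [293.0, 233.0]), (-0.16, [283.0, 249.0], [283.0, 232.0]), (0, [270.0, 250.0], [271.0, 233.0])]
209 [169, 151, 159, 226, 228, 230, 230, 228, 224, 223, 223, 98, 102, 156, 111, 110, 107, 104, 106, 110, 110, 108, 106, 106, 109]
217 [232, 231, 226, 226, 226, 231, 228, 225, 225, 226, 228, 201, 205, 203, 106, 105, 106, 110, 110, 107, 105, 106, 107, 105, 110]
225 [228, 226, 226, 228, 226, 227, 229, 229, 229, 228, 226, 203, 182, 134, 110, 105, 106, 108, 106, 110, 108, 107, 105, 105, 169]
233 [229, 229, 230, 228, 226, 224, 223, 225, 224, 223, 223, 27, 15, 15, 108, 106, 108, 106, 108, 107, 106, 108, 105, 107, 173]
241 [225, 226, 225, 227, 227, 225, 223, 225, 228, 223, 215, 18, 24, 16, 110, 108, 111, 105, 106, 106, 106, 109, 109, 106, 175]
249 [226, 227, 225, 224, 225, 132, 90, 106, 102, 100, 143, 21, 24, 26, 122, 108, 110, 110, 96, 95, 106, 110, 106, 109, 106]
257 [149, 142, 144, 145, 142, 89, 23, 102, 103, 105, 144, 105, 24, 34, 146, 109, 107, 107, 27, 92, 108, 108, 106, 106, 166]
265 [141, 142, 143, 27, 91, 89, 25, 101, 103, 113, 136, 198, 202, 199, 157, 108, 110, 111, 25, 90, 84, 27, 104, 107, 169]
273 [138, 141, 45, 28, 90, 24, 28, 100, 105, 110, 121, 197, 201, 200, 160, 103, 108, 107, 24, 54, 90, 34, 60, 104, 116]
281 [114, 113, 22, 89, 91, 26, 23, 220, 223, 133, 107, 197, 198, 199, 158, 107, 108, 106, 19, 25, 89, 79, 26, 107, 111]
289 [45, 24, 24, 28, 126, 25, 23, 222, 222, 220, 110, 132, 196, 128, 140, 103, 107, 104, 19, 30, 126, 26, 24, 24, 68]
297 [27, 28, 27, 25, 25, 24, 24, 224, 224, 223, 113, 200, 199, 198, 120, 77, 103, 104, 31, 33, 22, 24, 29, 23, 26]
305 [25, 27, 28, 27, 26, 26, 73, 221, 224, 227, 112, 198, 198, 196, 140, 128, 106, 105, 19, 32, 26, 24, 23, 27, 25]
```

The stud is exactly between the fingers. Down, narrow to a loose cage, and swing.

Call:
send_rows(
  targets=[
    {"tx": 0, "ty": 0, "tz": 0.02, "wx": 0, "wy": 0, "wz": 0},
    {"tx": 0, "ty": 0, "tz": 0.015, "wx": 0, "wy": 0, "wz": 0},
    {"tx": 0, "ty": 0, "tz": 0.006, "wx": 0, "wy": 0, "wz": 0},
    {"tx": 0, "ty": 0, "tz": 0, "wx": 0, "wy": 0, "wz": 0},
  ],
)

```text
time_s: 24.1
tool_pos: [0.5547, 0.3884, 0.1847]
tool_rot: [[-0.951, 0.31, 0.0], [0.31, 0.951, 0.0], [0.0, 0.0, -1.0]]
ft_force: [-0.6, 0.3, 0.4]
opening: 0.0428
gripper_force: 0.0
```

Call:
send_rows(
  targets=[
    {"tx": 0, "ty": 0, "tz": 0, "wx": 0, "wy": 0, "wz": 0},
    {"tx": 0, "ty": 0, "tz": 0, "wx": 0, "wy": 0, "wz": 0},
    {"tx": 0, "ty": 0, "tz": 0, "wx": 0, "wy": 0, "wz": 0},
    {"tx": -0.0005, "ty": -0.0067, "tz": 0, "wx": 0, "wy": 0, "wz": -0.14},
    {"tx": -0.0005, "ty": -0.0067, "tz": 0, "wx": 0, "wy": 0, "wz": -0.14},
    {"tx": -0.0005, "ty": -0.0067, "tz": 0, "wx": 0, "wy": 0, "wz": -0.14},
    {"tx": -0.0005, "ty": -0.0067, "tz": 0, "wx": 0, "wy": 0, "wz": -0.14},
    {"tx": 0, "ty": 0, "tz": 0, "wx": 0, "wy": 0, "wz": 0},
  ],
  grip=0.27,
  force=20,
)

```text
time_s: 24.9
tool_pos: [0.554, 0.3616, 0.1851]
tool_rot: [[-0.97, -0.244, 0.001], [-0.244, 0.97, 0.001], [-0.001, 0.001, -1.0]]
ft_force: [0.3, 0.3, -0.2]
opening: 0.023
gripper_force: 0.0
```

```bash
python3 - <<'E'
from go import *
go(stud(.4,1,.184),np.pi+P[2]+.4);print(read_state()["ft_torque"])
E
```

```text
t 24.9 tool [0.554  0.3616 0.1851] rotvec [0.0005 0.001  0.0023] then shift [ 0.0002 -0.      0.0011] q [0.45 0.47 0.18 1.28 0.   0.2 ] F [ 0.3  0.3 -0.2]
[-0.01505298 -0.00065906  0.00580794]
```

Call:
send_rows(
  targets=[
    {"tx": -0.0005, "ty": -0.0067, "tz": 0, "wx": 0, "wy": 0, "wz": -0.14},
    {"tx": -0.0005, "ty": -0.0067, "tz": 0, "wx": 0, "wy": 0, "wz": -0.14},
    {"tx": -0.0005, "ty": -0.0067, "tz": 0, "wx": 0, "wy": 0, "wz": -0.14},
    {"tx": -0.0005, "ty": -0.0067, "tz": 0, "wx": 0, "wy": 0, "wz": -0.14},
    {"tx": -0.0005, "ty": -0.0067, "tz": 0, "wx": 0, "wy": 0, "wz": -0.14},
    {"tx": -0.0005, "ty": -0.0067, "tz": 0, "wx": 0, "wy": 0, "wz": -0.14},
    {"tx": -0.0005, "ty": -0.0067, "tz": 0, "wx": 0, "wy": 0, "wz": -0.14},
    {"tx": -0.0005, "ty": -0.0067, "tz": 0, "wx": 0, "wy": 0, "wz": -0.14},
    {"tx": 0, "ty": 0, "tz": 0, "wx": 0, "wy": 0, "wz": 0},
  ],
)

```text
time_s: 25.8
tool_pos: [0.5912, 0.3268, 0.1846]
tool_rot: [[-0.206, -0.978, 0.0], [-0.978, 0.206, 0.0], [-0.001, -0.0, -1.0]]
ft_force: [-0.4, 0.3, 0.4]
opening: 0.0231
gripper_force: 0.0
```

```bash
python3 - <<'E'
from go import *
go(stud(1.57,1,.184),np.pi+P[2]+1.57)
E
```

```text
t 25.8 tool [0.5912 0.3268 0.1846] rotvec [-0.0004  0.0005 -0.0516] then shift [ 0.0008 -0.0018  0.0006] q [ 0.38  0.5   0.22  1.3   0.   -0.98] F [-0.4  0.3  0.4]
```

Push the last part, to the stop (force expected).

Call:
send_rows(
  targets=[
    {"tx": 0, "ty": -0.003, "tz": 0, "wx": 0, "wy": 0, "wz": -0.05},
    {"tx": 0, "ty": -0.002, "tz": 0, "wx": 0, "wy": 0, "wz": 0},
    {"tx": 0, "ty": -0.0015, "tz": 0, "wx": 0, "wy": 0, "wz": 0},
    {"tx": 0, "ty": 0, "tz": 0, "wx": 0, "wy": 0, "wz": 0},
  ],
)

```text
time_s: 26.2
tool_pos: [0.5971, 0.3258, 0.1846]
tool_rot: [[-0.158, -0.987, 0.0], [-0.987, 0.158, 0.0], [-0.001, -0.0, -1.0]]
ft_force: [-0.8, -1.2, 0.3]
opening: 0.0236
gripper_force: 0.3
```

Call:
send_rows(
  targets=[
    {"tx": 0, "ty": -0.0015, "tz": 0, "wx": 0, "wy": 0, "wz": 0},
    {"tx": 0, "ty": -0.001, "tz": 0, "wx": 0, "wy": 0, "wz": 0},
    {"tx": 0, "ty": 0, "tz": 0, "wx": 0, "wy": 0, "wz": 0},
  ],
)

```text
time_s: 26.5
tool_pos: [0.5986, 0.3255, 0.1845]
tool_rot: [[-0.156, -0.988, -0.002], [-0.988, 0.156, 0.001], [-0.0, 0.002, -1.0]]
ft_force: [-6.9, 0.1, 1.7]
opening: 0.0229
gripper_force: 3.0
```

Left catch is at its stop (7 N). I'll back off, rise, and go to the right stud.

Call:
send_rows(
  targets=[
    {"tx": 0, "ty": 0.006, "tz": 0, "wx": 0, "wy": 0, "wz": 0},
    {"tx": 0, "ty": 0, "tz": -0.01, "wx": 0, "wy": 0, "wz": 0},
    {"tx": 0, "ty": 0, "tz": -0.03, "wx": 0, "wy": 0, "wz": 0},
    {"tx": 0, "ty": 0, "tz": -0.03, "wx": 0, "wy": 0, "wz": 0},
    {"tx": 0, "ty": 0, "tz": -0.02, "wx": 0, "wy": 0, "wz": 0.14},
    {"tx": 0, "ty": 0, "tz": 0, "wx": 0, "wy": 0, "wz": 0.15},
    {"tx": 0, "ty": 0, "tz": 0, "wx": 0, "wy": 0, "wz": 0.15},
    {"tx": 0, "ty": 0, "tz": 0, "wx": 0, "wy": 0, "wz": 0.15},
    {"tx": 0, "ty": 0, "tz": 0, "wx": 0, "wy": 0, "wz": 0.15},
    {"tx": 0, "ty": 0, "tz": 0, "wx": 0, "wy": 0, "wz": 0.15},
    {"tx": 0, "ty": 0, "tz": 0, "wx": 0, "wy": 0, "wz": 0.15},
    {"tx": 0, "ty": 0, "tz": 0, "wx": 0, "wy": 0, "wz": 0.15},
  ],
)

```text
time_s: 27.7
tool_pos: [0.5939, 0.3262, 0.2756]
tool_rot: [[-0.976, -0.217, 0.002], [-0.217, 0.976, 0.001], [-0.002, 0.001, -1.0]]
ft_force: [-0.5, 0.7, 0.6]
opening: 0.0232
gripper_force: 0.0
```

```bash
python3 - <<'E'
from go import *
go(stud(-.2,-1,.184),np.pi+P[2]+.2)
E
```

```text
t 27.7 tool [0.5939 0.3262 0.2756] rotvec [0.0007 0.0019 0.1741] then shift [ 0.0851 -0.1788  0.0916] q [0.38 0.48 0.43 1.52 0.   0.16] F [-0.5  0.7  0.6]
```

Call:
send_rows(
  targets=[
    {"tx": 0, "ty": 0, "tz": 0, "wx": 0, "wy": 0.002, "wz": 0.09},
    {"tx": 0, "ty": 0, "tz": 0, "wx": 0, "wy": 0, "wz": 0.084},
    {"tx": 0.01, "ty": -0.02, "tz": 0, "wx": 0, "wy": 0, "wz": 0},
    {"tx": 0.019, "ty": -0.04, "tz": 0, "wx": 0, "wy": 0, "wz": 0},
    {"tx": 0.019, "ty": -0.04, "tz": 0, "wx": 0, "wy": 0, "wz": 0},
    {"tx": 0.019, "ty": -0.04, "tz": 0, "wx": 0, "wy": 0, "wz": 0},
    {"tx": 0.018, "ty": -0.039, "tz": 0.01, "wx": 0, "wy": 0, "wz": 0},
    {"tx": 0, "ty": 0, "tz": 0.02, "wx": 0, "wy": 0, "wz": 0},
    {"tx": 0, "ty": 0, "tz": 0.02, "wx": 0, "wy": 0, "wz": 0},
    {"tx": 0, "ty": 0, "tz": 0, "wx": 0, "wy": 0, "wz": 0},
    {"tx": 0, "ty": 0, "tz": 0, "wx": 0, "wy": 0, "wz": 0},
  ],
  grip=0.5,
)

```text
time_s: 28.8
tool_pos: [0.5181, 0.1431, 0.2257]
tool_rot: [[-0.999, -0.051, -0.001], [-0.051, 0.999, 0.0], [0.001, 0.0, -1.0]]
ft_force: [-0.1, 0.5, -0.1]
opening: 0.0429
gripper_force: 0.0
```

```bash
python3 - <<'E'
from go import *
go(stud(-.2,-1,.184),np.pi+P[2]+.2)
s=read_state();cw=eyes.calibration("wrist");w=eyes.capture("wrist");T=np.array(s["tool_rot"]);pickle.dump((s,cw,w),open("w8.pkl","wb"))
g=cv2.cvtColor(w,cv2.COLOR_RGB2GRAY)
print([ (q,proj(cw,stud(q,-1,.189))[0].round(0).tolist(),proj(cw,stud(q,-1,.161))[0].round(0).tolist()) for q in(-.3,-.2,0)])
u=proj(cw,stud(-.2,-1,.189))[0].astype(int)
for v in range(u[1]-40,min(u[1]+40,419),8): print(v,g[v,u[0]-64:u[0]+65:8].tolist())
# bright round blobs (button) in panel region
bl=cv2.HoughCircles(cv2.medianBlur(g,3),cv2.HOUGH_GRADIENT,1,15,param1=120,param2=18,minRadius=10,maxRadius=45)
if bl is not None:
    for x,y,r in bl[0][:14]:
        X=ray(cw,(x,y),.06);print("circ",x,y,r,g[int(y),int(x)],(Ro.from_euler("z",-P[2]).as_matrix()@(X-[P[0],P[1],0])).round(3))
E
```

```text
t 28.8 tool [0.5181 0.1431 0.2257] rotvec [ 0.0002 -0.0009  0.0066] then shift [0.0013 0.0007 0.0417] q [ 0.11  0.25 -0.06  1.27  0.    0.06] F [-0.1  0.5 -0.1]
[(-0.3, [277.0, 249.0], [278.0, 232.0]), (-0.2, [286.0, 248.0], [285.0, 231.0]), (0, [302.0, 250.0], [300.0, 233.0])]
208 [168, 156, 165, 167, 167, 170, 166, 202, 200, 91, 210, 219, 219, 216, 215, 134, 105]
216 [167, 162, 171, 169, 167, 164, 168, 189, 192, 189, 220, 220, 217, 214, 217, 136, 138]
224 [161, 169, 166, 163, 163, 168, 172, 190, 103, 190, 221, 219, 219, 218, 217, 138, 137]
232 [160, 170, 167, 167, 164, 162, 168, 26, 17, 17, 217, 219, 217, 220, 219, 136, 135]
240 [160, 168, 162, 165, 165, 163, 182, 20, 26, 12, 215, 218, 219, 219, 216, 133, 136]
248 [164, 153, 150, 165, 163, 161, 216, 18, 23, 25, 212, 99, 97, 99, 204, 131, 135]
256 [136, 97, 23, 159, 159, 157, 233, 56, 25, 108, 136, 140, 91, 71, 73, 99, 132]
264 [99, 70, 21, 160, 165, 160, 234, 189, 188, 186, 134, 100, 93, 56, 26, 95, 27]
272 [99, 21, 22, 157, 162, 142, 213, 188, 190, 187, 148, 91, 99, 43, 30, 98, 98]
280 [94, 19, 22, 164, 161, 185, 218, 187, 190, 187, 155, 218, 216, 43, 21, 36, 99]
circ 91.5 144.5 42.2 238 [-0.068 -0.309  0.06 ]
circ 79.5 155.5 42.2 237 [-0.056 -0.319  0.06 ]
circ 355.5 154.5 24.1 220 [-0.11  -0.068  0.06 ]
circ 162.5 257.5 44.4 234 [ 0.032 -0.233  0.06 ]
circ 427.5 169.5 15.8 120 [-0.11   0.003  0.06 ]
circ 283.5 299.5 15.6 185 [ 0.054 -0.102  0.06 ]
circ 383.5 179.5 43.3 28 [-0.092 -0.035  0.06 ]
circ 395.5 246.5 37.7 134 [-0.029 -0.003  0.06 ]
circ 284.5 247.5 11.6 21 [-0.005 -0.113  0.06 ]
circ 134.5 365.5 21.8 20 [ 0.173 -0.251  0.06 ]
circ 321.5 265.5 21.0 93 [ 0.007 -0.072  0.06 ]
circ 280.5 270.5 19.4 183 [ 0.021 -0.112  0.06 ]
circ 188.5 255.5 30.2 105 [ 0.024 -0.207  0.06 ]
circ 223.5 281.5 23.9 40 [ 0.046 -0.168  0.06 ]
```

Right stud is centred between the fingers at (284,247). Down, cage, and swing the mirrored arc.

Call:
send_rows(
  targets=[
    {"tx": 0.001, "ty": 0, "tz": 0.02, "wx": 0, "wy": 0, "wz": 0},
    {"tx": 0, "ty": 0, "tz": 0.015, "wx": 0, "wy": 0, "wz": 0},
    {"tx": 0, "ty": 0, "tz": 0.006, "wx": 0, "wy": 0, "wz": 0},
    {"tx": 0, "ty": 0, "tz": 0, "wx": 0, "wy": 0, "wz": 0},
  ],
)

```text
time_s: 29.25
tool_pos: [0.5169, 0.1433, 0.1839]
tool_rot: [[-0.999, -0.051, -0.002], [-0.051, 0.999, 0.0], [0.002, 0.0, -1.0]]
ft_force: [-0.4, -0.3, 0.5]
opening: 0.0424
gripper_force: 0.0
```

Call:
send_rows(
  targets=[
    {"tx": 0, "ty": 0, "tz": 0, "wx": 0, "wy": 0, "wz": 0},
    {"tx": 0, "ty": 0, "tz": 0, "wx": 0, "wy": 0, "wz": 0},
    {"tx": 0, "ty": 0, "tz": 0, "wx": 0, "wy": 0, "wz": 0},
    {"tx": -0.0005, "ty": 0.0067, "tz": 0, "wx": 0, "wy": 0, "wz": 0.14},
    {"tx": -0.0005, "ty": 0.0067, "tz": 0, "wx": 0, "wy": 0, "wz": 0.14},
    {"tx": -0.0005, "ty": 0.0067, "tz": 0, "wx": 0, "wy": 0, "wz": 0.14},
    {"tx": -0.0005, "ty": 0.0067, "tz": 0, "wx": 0, "wy": 0, "wz": 0.14},
    {"tx": -0.0005, "ty": 0.0067, "tz": 0, "wx": 0, "wy": 0, "wz": 0.14},
    {"tx": 0, "ty": 0, "tz": 0, "wx": 0, "wy": 0, "wz": 0},
  ],
  grip=0.27,
  force=20,
)

```text
time_s: 30.15
tool_pos: [0.5268, 0.1749, 0.1839]
tool_rot: [[-0.796, 0.606, -0.001], [0.606, 0.796, 0.0], [0.001, -0.001, -1.0]]
ft_force: [-0.6, -0.0, 0.8]
opening: 0.0228
gripper_force: 0.0
```

```bash
python3 - <<'E'
from go import *
go(stud(.5,-1,.184),np.pi+P[2]-.5)
E
```

```text
t 30.15 tool [0.5268 0.1749 0.1839] rotvec [-0.0006 -0.0012  0.0051] then shift [ 0.0003  0.0002 -0.0001] q [ 0.17  0.3  -0.1   1.18  0.    0.82] F [-0.6 -0.   0.8]
```

Call:
send_rows(
  targets=[
    {"tx": -0.0005, "ty": 0.0067, "tz": 0, "wx": 0, "wy": 0, "wz": 0.14},
    {"tx": -0.0005, "ty": 0.0067, "tz": 0, "wx": 0, "wy": 0, "wz": 0.14},
    {"tx": -0.0005, "ty": 0.0067, "tz": 0, "wx": 0, "wy": 0, "wz": 0.14},
    {"tx": -0.0005, "ty": 0.0067, "tz": 0, "wx": 0, "wy": 0, "wz": 0.14},
    {"tx": -0.0005, "ty": 0.0067, "tz": 0, "wx": 0, "wy": 0, "wz": 0.14},
    {"tx": -0.0005, "ty": 0.0067, "tz": 0, "wx": 0, "wy": 0, "wz": 0.14},
    {"tx": -0.0005, "ty": 0.0067, "tz": 0, "wx": 0, "wy": 0, "wz": 0.14},
    {"tx": -0.0003, "ty": 0.0045, "tz": 0, "wx": 0, "wy": 0, "wz": 0.09},
    {"tx": 0, "ty": 0.003, "tz": 0, "wx": 0, "wy": 0, "wz": 0},
    {"tx": 0, "ty": 0, "tz": 0, "wx": 0, "wy": 0, "wz": 0},
  ],
)

```text
time_s: 31.15
tool_pos: [0.5754, 0.1919, 0.1836]
tool_rot: [[0.143, 0.99, -0.001], [0.99, -0.143, 0.0], [-0.0, -0.001, -1.0]]
ft_force: [0.1, 0.5, 0.0]
opening: 0.023
gripper_force: 0.0
```

```bash
python3 - <<'E'
from go import *
go(stud(1.57,-1,.184),np.pi+P[2]-1.57)
E
```

```text
t 31.15 tool [0.5754 0.1919 0.1836] rotvec [-0.0014  0.0001  0.0117] then shift [ 0.0009 -0.0034 -0.0004] q [0.18 0.38 0.03 1.22 0.   1.9 ] F [0.1 0.5 0. ]
```

Call:
send_rows(
  targets=[
    {"tx": 0, "ty": 0.0015, "tz": 0, "wx": 0, "wy": 0, "wz": 0},
    {"tx": 0, "ty": 0.0015, "tz": 0, "wx": 0, "wy": 0, "wz": 0},
    {"tx": 0, "ty": 0, "tz": 0, "wx": 0, "wy": 0, "wz": 0},
  ],
)

```text
time_s: 31.45
tool_pos: [0.5774, 0.1918, 0.1836]
tool_rot: [[0.146, 0.989, -0.003], [0.989, -0.146, 0.0], [-0.0, -0.003, -1.0]]
ft_force: [-5.9, 0.8, 1.4]
opening: 0.023
gripper_force: 2.5
```

Call:
send_rows(
  targets=[
    {"tx": 0, "ty": 0.001, "tz": 0, "wx": 0, "wy": 0, "wz": 0},
    {"tx": 0, "ty": 0.001, "tz": 0, "wx": 0, "wy": 0, "wz": 0},
    {"tx": 0, "ty": 0, "tz": 0, "wx": 0, "wy": 0, "wz": 0},
  ],
)

```text
time_s: 31.75
tool_pos: [0.5777, 0.1918, 0.1835]
tool_rot: [[0.146, 0.989, -0.006], [0.989, -0.146, 0.001], [-0.0, -0.006, -1.0]]
ft_force: [-12.2, 2.2, 5.5]
opening: 0.0231
gripper_force: 6.5
```

Right catch is at its stop (12 N). I'll back off, rise, turn back, and look for the start button.

Call:
send_rows(
  targets=[
    {"tx": 0, "ty": -0.007, "tz": 0, "wx": 0, "wy": 0, "wz": 0},
    {"tx": 0, "ty": 0, "tz": -0.01, "wx": 0, "wy": 0, "wz": 0},
    {"tx": 0, "ty": 0, "tz": -0.03, "wx": 0, "wy": 0, "wz": 0},
    {"tx": 0, "ty": 0, "tz": -0.03, "wx": 0, "wy": 0, "wz": 0},
    {"tx": 0, "ty": 0, "tz": -0.03, "wx": 0, "wy": 0, "wz": -0.13},
    {"tx": 0, "ty": 0, "tz": 0, "wx": 0, "wy": 0, "wz": -0.15},
    {"tx": 0, "ty": 0, "tz": 0, "wx": 0, "wy": 0, "wz": -0.15},
    {"tx": 0, "ty": 0, "tz": 0, "wx": 0, "wy": 0, "wz": -0.15},
    {"tx": 0, "ty": 0, "tz": 0, "wx": 0, "wy": 0, "wz": -0.15},
    {"tx": 0, "ty": 0, "tz": 0, "wx": 0, "wy": 0, "wz": -0.15},
    {"tx": 0, "ty": 0, "tz": 0, "wx": 0, "wy": 0, "wz": -0.15},
    {"tx": 0, "ty": 0, "tz": 0, "wx": 0, "wy": 0, "wz": -0.15},
  ],
)

```text
time_s: 32.95
tool_pos: [0.5739, 0.1923, 0.2846]
tool_rot: [[-0.862, 0.508, 0.0], [0.508, 0.862, 0.0], [-0.0, 0.0, -1.0]]
ft_force: [-0.4, 0.4, 0.5]
opening: 0.0229
gripper_force: 0.0
```

```bash
python3 - <<'E'
from go import *
go(W(P,np.array([[-.08,-.068,.28]]))[0],np.pi+P[2])
E
```

```text
t 32.95 tool [0.5739 0.1923 0.2846] rotvec [ 1.000e-04  1.000e-04 -3.768e-01] then shift [ 0.0718 -0.0002  0.0046] q [0.18 0.35 0.24 1.46 0.   0.72] F [-0.4  0.4  0.5]
```

Call:
send_rows(
  targets=[
    {"tx": 0, "ty": 0, "tz": 0, "wx": 0, "wy": 0, "wz": -0.13},
    {"tx": 0, "ty": 0, "tz": 0, "wx": 0, "wy": 0, "wz": -0.13},
    {"tx": 0, "ty": 0, "tz": 0, "wx": 0, "wy": 0, "wz": -0.117},
    {"tx": 0.024, "ty": 0, "tz": 0, "wx": 0, "wy": 0, "wz": 0},
    {"tx": 0.024, "ty": 0, "tz": 0, "wx": 0, "wy": 0, "wz": 0},
    {"tx": 0.024, "ty": 0, "tz": 0, "wx": 0, "wy": 0, "wz": 0},
    {"tx": 0, "ty": 0, "tz": 0, "wx": 0, "wy": 0, "wz": 0},
    {"tx": 0, "ty": 0, "tz": 0, "wx": 0, "wy": 0, "wz": 0},
  ],
  grip=0,
)

```text
time_s: 33.75
tool_pos: [0.5027, 0.2041, 0.2849]
tool_rot: [[-0.987, 0.16, 0.001], [0.16, 0.987, 0.0], [-0.001, 0.001, -1.0]]
ft_force: [-0.3, -0.9, -0.7]
opening: -0.0005
gripper_force: 0.0
```

```bash
python3 - <<'E'
from go import *
go(W(P,np.array([[-.08,-.068,.28]]))[0],np.pi+P[2])
s=read_state();cw=eyes.calibration("wrist");w=eyes.capture("wrist");pickle.dump((s,cw,w),open("w9.pkl","wb"))
g=cv2.cvtColor(w,cv2.COLOR_RGB2GRAY)
toS=lambda X:(Ro.from_euler("z",-P[2]).as_matrix()@(X-[P[0],P[1],0])).round(4)
bl=cv2.HoughCircles(cv2.medianBlur(g,3),cv2.HOUGH_GRADIENT,1,15,param1=120,param2=16,minRadius=8,maxRadius=30)
for x,y,r in bl[0][:12]: print("circ",x,y,r,g[int(y),int(x)],toS(ray(cw,(x,y),.06)))
u=proj(cw,W(P,np.array([[-.11,-.068,.06]])))[0].astype(int);print(u)
for v in range(u[1]-40,u[1]+44,4): print(v,g[v,u[0]-44:u[0]+45:4].tolist())
E
```

```text
t 33.75 tool [0.5027 0.2041 0.2849] rotvec [ 0.0005  0.0006 -0.0056] then shift [-0.0004 -0.0009  0.0049] q [0.23 0.24 0.08 1.41 0.   0.39] F [-0.3 -0.9 -0.7]
circ 284.5 158.5 21.0 224 [-0.1107 -0.0653  0.06  ]
circ 65.5 205.5 29.4 241 [-0.0573 -0.3228  0.06  ]
circ 345.5 158.5 13.6 127 [-0.1104  0.0034  0.06  ]
circ 437.5 294.5 23.6 27 [0.0632 0.1302 0.06  ]
circ 230.5 288.5 12.2 187 [ 0.0531 -0.1346  0.06  ]
circ 486.5 284.5 12.0 192 [0.0493 0.1905 0.06  ]
circ 135.5 267.5 9.6 154 [ 0.0231 -0.2515  0.06  ]
[282 159]
119 [164, 162, 167, 162, 168, 166, 159, 164, 166, 167, 165, 172, 168, 174, 171, 168, 170, 170, 166, 173, 173, 175, 165]
123 [162, 159, 160, 166, 165, 162, 160, 161, 167, 163, 167, 169, 165, 162, 169, 169, 165, 173, 171, 174, 166, 165, 163]
127 [161, 161, 165, 163, 168, 164, 161, 168, 171, 168, 161, 168, 171, 170, 160, 167, 166, 165, 166, 172, 170, 170, 168]
131 [227, 226, 225, 227, 226, 228, 227, 228, 227, 225, 228, 228, 227, 229, 228, 227, 227, 227, 227, 227, 228, 228, 226]
135 [227, 228, 228, 226, 228, 230, 227, 226, 228, 226, 227, 228, 229, 228, 227, 226, 228, 231, 2
[... 1065 characters left out ...]
 31, 30, 27, 31, 27]
179 [227, 226, 30, 31, 30, 31, 33, 28, 31, 29, 62, 115, 101, 78, 33, 30, 28, 32, 30, 32, 28, 28, 28]
183 [226, 226, 28, 33, 29, 27, 31, 27, 29, 31, 29, 30, 30, 31, 31, 31, 32, 31, 32, 28, 32, 25, 32]
187 [228, 227, 223, 222, 223, 222, 221, 220, 221, 220, 218, 220, 218, 220, 218, 217, 218, 217, 215, 215, 217, 216, 214]
191 [229, 228, 228, 228, 227, 227, 226, 227, 228, 227, 226, 227, 224, 224, 224, 225, 223, 221, 220, 221, 221, 219, 217]
195 [230, 229, 228, 227, 226, 227, 229, 227, 228, 228, 227, 227, 227, 225, 225, 225, 222, 221, 221, 221, 221, 220, 220]
199 [216, 217, 214, 214, 212, 213, 215, 210, 209, 209, 207, 208, 209, 206, 204, 208, 209, 209, 205, 206, 204, 204, 206]
```

The white cap face is centred at (286,154). I'm computing the pre-press pose along the button's axis, 40 mm off its face.

```bash
cat > btn.py <<'E'
from go import *
s0,cw,_=pickle.load(open("w9.pkl","rb"))
th=np.radians(33.7);Rs=Ro.from_euler("z",P[2]).as_matrix()
n=np.array([-np.sin(th),0,np.cos(th)])
toS=lambda X:Rs.T@(np.asarray(X)-[P[0],P[1],0])
# ray through the face centre meets the plane y=const at normal offset h from panel mid line
zs=np.linspace(.04,.1,601);X=np.array([toS(ray(cw,(286,154.5),z)) for z in zs])
off=(X-[-.1075,0,.05])@np.array([np.cos(th),0,np.sin(th)]);F=X[np.argmin(abs(off))]
def tgt(gap):
    return Rs@(F+n*(.019+gap))+[P[0],P[1],0]
G=Rs@np.array([[-np.cos(th),0,np.sin(th)],[0,1,0],[-np.sin(th),0,-np.cos(th)]])
if __name__=="__main__":
    s=read_state();T=np.array(s["tool_rot"]);print("face",F.round(4))
    print(s["time_s"],"rot",Ro.from_matrix(T.T@G).as_rotvec().round(4),"shift",(G.T@(tgt(.04)-s["tool_pos"])).round(4),np.round(s["joints"],2),tgt(.04).round(3))
E
python3 btn.py
```

```text
face [-0.1153 -0.0636  0.0617]
33.8 rot [-0.0015 -0.5881 -0.006 ] shift [0.153  0.0035 0.1067] [0.23 0.24 0.08 1.41 0.   0.39] [0.436 0.218 0.111]
```

Call:
send_rows(
  targets=[
    {"tx": 0, "ty": 0, "tz": 0, "wx": 0, "wy": -0.147, "wz": -0.003},
    {"tx": 0, "ty": 0, "tz": 0, "wx": 0, "wy": -0.147, "wz": -0.003},
    {"tx": 0, "ty": 0, "tz": 0, "wx": 0, "wy": -0.147, "wz": 0},
    {"tx": 0, "ty": 0, "tz": 0, "wx": 0, "wy": -0.147, "wz": 0},
    {"tx": 0.03, "ty": 0.0035, "tz": 0, "wx": 0, "wy": 0, "wz": 0},
    {"tx": 0.035, "ty": 0, "tz": 0, "wx": 0, "wy": 0, "wz": 0},
    {"tx": 0.035, "ty": 0, "tz": 0.01, "wx": 0, "wy": 0, "wz": 0},
    {"tx": 0.033, "ty": 0, "tz": 0.03, "wx": 0, "wy": 0, "wz": 0},
    {"tx": 0.02, "ty": 0, "tz": 0.03, "wx": 0, "wy": 0, "wz": 0},
    {"tx": 0, "ty": 0, "tz": 0.03, "wx": 0, "wy": 0, "wz": 0},
    {"tx": 0, "ty": 0, "tz": 0, "wx": 0, "wy": 0, "wz": 0},
    {"tx": 0, "ty": 0, "tz": 0, "wx": 0, "wy": 0, "wz": 0},
  ],
)

```text
time_s: 35.0
tool_pos: [0.4323, 0.2184, 0.1158]
tool_rot: [[-0.823, 0.157, 0.546], [0.129, 0.988, -0.088], [-0.553, -0.002, -0.833]]
ft_force: [0.2, -0.0, 0.8]
opening: -0.0002
gripper_force: 0.0
```

```bash
python3 btn.py
```

```text
face [-0.1153 -0.0636  0.0617]
35.0 rot [-0.0024 -0.0027 -0.0003] shift [-0.0006  0.0002  0.0064] [ 0.48  0.04 -0.79  0.25 -0.34  0.56] [0.436 0.218 0.111]
```

Call:
send_rows(
  targets=[
    {"tx": 0, "ty": 0, "tz": 0.015, "wx": 0, "wy": 0, "wz": 0},
    {"tx": 0, "ty": 0, "tz": 0.012, "wx": 0, "wy": 0, "wz": 0},
    {"tx": 0, "ty": 0, "tz": 0.008, "wx": 0, "wy": 0, "wz": 0},
    {"tx": 0, "ty": 0, "tz": 0.004, "wx": 0, "wy": 0, "wz": 0},
    {"tx": 0, "ty": 0, "tz": 0, "wx": 0, "wy": 0, "wz": 0},
  ],
)

```text
time_s: 35.5
tool_pos: [0.4533, 0.2153, 0.0837]
tool_rot: [[-0.823, 0.156, 0.547], [0.129, 0.988, -0.087], [-0.554, -0.001, -0.833]]
ft_force: [-1.0, -0.5, 0.2]
opening: -0.0001
gripper_force: 0.0
```

Call:
send_rows(
  targets=[
    {"tx": 0, "ty": 0, "tz": 0.002, "wx": 0, "wy": 0, "wz": 0},
    {"tx": 0, "ty": 0, "tz": 0.002, "wx": 0, "wy": 0, "wz": 0},
    {"tx": 0, "ty": 0, "tz": 0.002, "wx": 0, "wy": 0, "wz": 0},
    {"tx": 0, "ty": 0, "tz": 0.002, "wx": 0, "wy": 0, "wz": 0},
    {"tx": 0, "ty": 0, "tz": 0, "wx": 0, "wy": 0, "wz": 0},
  ],
)

```text
time_s: 36.0
tool_pos: [0.457, 0.2147, 0.078]
tool_rot: [[-0.822, 0.155, 0.548], [0.128, 0.988, -0.086], [-0.555, -0.0, -0.832]]
ft_force: [-19.4, -0.5, 27.3]
opening: 0.0003
gripper_force: 16.7
```

Fully pressed (33 N along the axis). I'll retract clear and check.

Call:
send_rows(
  targets=[
    {"tx": 0, "ty": 0, "tz": -0.005, "wx": 0, "wy": 0, "wz": 0},
    {"tx": 0, "ty": 0, "tz": -0.02, "wx": 0, "wy": 0, "wz": 0},
    {"tx": 0, "ty": 0, "tz": -0.04, "wx": 0, "wy": 0, "wz": 0},
    {"tx": 0, "ty": 0, "tz": -0.04, "wx": 0, "wy": 0, "wz": 0},
    {"tx": 0, "ty": 0, "tz": -0.04, "wx": 0, "wy": 0, "wz": 0},
    {"tx": 0, "ty": 0, "tz": -0.03, "wx": 0, "wy": 0, "wz": 0},
    {"tx": 0, "ty": 0, "tz": 0, "wx": 0, "wy": 0, "wz": 0},
    {"tx": 0, "ty": 0, "tz": 0, "wx": 0, "wy": 0, "wz": 0},
  ],
)

```text
time_s: 36.8
tool_pos: [0.3615, 0.23, 0.2225]
tool_rot: [[-0.823, 0.154, 0.547], [0.128, 0.988, -0.085], [-0.554, -0.0, -0.833]]
ft_force: [0.0, -0.8, -0.8]
opening: 0.0002
gripper_force: 0.0
```

```bash
python3 - <<'E'
from go import *
s=read_state();print(s["time_s"],s["tool_pos"],s["ft_force"])
cw=eyes.calibration("wrist");w=eyes.capture("wrist");g=cv2.cvtColor(w,cv2.COLOR_RGB2GRAY)
# catches: stud tops expected at q=1.57; find dark blobs
n,lab,st,ce=cv2.connectedComponentsWithStats((g<45).astype(np.uint8))
for i in range(1,n):
    if 60<st[i,4]<3000: print("dark",st[i].tolist(),ce[i].round(0))
for sg in(1,-1): print("q1.57/1.35",[((proj(cw,stud(q,sg,.189))[0]+proj(cw,stud(q,sg,.161))[0])/2).round(0).tolist() for q in(1.57,1.35)])
sc=eyes.capture("scene");gs=cv2.cvtColor(sc,cv2.COLOR_RGB2GRAY)
n,lab,st,ce=cv2.connectedComponentsWithStats((gs<45).astype(np.uint8))
for i in range(1,n):
    x,y=ce[i]
    if 20<st[i,4]<400 and 240<x<400 and 200<y<360: print("scene dark",st[i].tolist(),ce[i].round(1))
for sg in(1,-1): print("scene",[((proj(cs,stud(q,sg,.189))[0]+proj(cs,stud(q,sg,.161))[0])/2).round(1).tolist() for q in(1.57,1.35,1.0)])
# bystanders: compare with the first scene picture
old=cv2.resize(cv2.imread("pics/scene0.png",0),(560,420),interpolation=cv2.INTER_AREA)
for nm,(a,b) in dict(jar=(399,322),tray=(353,372),tip=(240,325),beaker=(365,224),bottle=(255,220),blue=(603,533)).items():
    a,b=int(a*.7),int(b*.7);t=old[max(0,b-20):b+20,a-16:a+16];r=gs[b-28:b+28,a-24:a+24]
    m=cv2.matchTemplate(r,t,cv2.TM_CCOEFF_NORMED);_,mx,_,l=cv2.minMaxLoc(m);print(nm,round(mx,2),(l[0]-8,l[1]-8))
E
```

```text
36.8 [0.36152689 0.2299864  0.22254024] [ 0.02035325 -0.8013972  -0.76730169]
q1.57/1.35 [[404.0, 336.0], [408.0, 333.0]]
q1.57/1.35 [[280.0, 336.0], [279.0, 333.0]]
scene dark [307, 254, 5, 9, 36] [308.8 257.9]
scene dark [292, 271, 37, 31, 373] [310.1 284.9]
scene dark [341, 291, 6, 10, 44] [343.4 295.3]
scene [[343.6, 294.4], [347.2, 292.6], [353.8, 291.3]]
scene [[309.2, 257.1], [312.1, 254.9], [315.2, 250.6]]
jar 0.99 (0, 0)
tray 0.99 (0, 0)
tip 1.0 (0, 0)
beaker 0.86 (0, 0)
bottle 0.99 (0, 0)
blue 0.99 (0, 0)
```

Catches and bystanders look right. I'll press once more in small steps to confirm the button really travels, watching for the spring force before the hard stop.

Call:
send_rows(
  targets=[
    {"tx": 0, "ty": 0, "tz": 0.03, "wx": 0, "wy": 0, "wz": 0},
    {"tx": 0, "ty": 0, "tz": 0.04, "wx": 0, "wy": 0, "wz": 0},
    {"tx": 0, "ty": 0, "tz": 0.04, "wx": 0, "wy": 0, "wz": 0},
    {"tx": 0, "ty": 0, "tz": 0.036, "wx": 0, "wy": 0, "wz": 0},
    {"tx": 0, "ty": 0, "tz": 0.016, "wx": 0, "wy": 0, "wz": 0},
    {"tx": 0, "ty": 0, "tz": 0.005, "wx": 0, "wy": 0, "wz": 0},
    {"tx": 0, "ty": 0, "tz": 0, "wx": 0, "wy": 0, "wz": 0},
    {"tx": 0, "ty": 0, "tz": 0, "wx": 0, "wy": 0, "wz": 0},
    {"tx": 0, "ty": 0, "tz": 0, "wx": 0, "wy": 0, "wz": 0},
  ],
)

```text
time_s: 37.8
tool_pos: [0.453, 0.2156, 0.0842]
tool_rot: [[-0.822, 0.155, 0.548], [0.129, 0.988, -0.086], [-0.554, 0.0, -0.832]]
ft_force: [-0.1, 0.9, 0.2]
opening: 0.0001
gripper_force: 0.0
```

Call:
send_rows(
  targets=[
    {"tx": 0, "ty": 0, "tz": 0.0015, "wx": 0, "wy": 0, "wz": 0},
    {"tx": 0, "ty": 0, "tz": 0, "wx": 0, "wy": 0, "wz": 0},
    {"tx": 0, "ty": 0, "tz": 0, "wx": 0, "wy": 0, "wz": 0},
  ],
)

```text
time_s: 38.1
tool_pos: [0.4541, 0.2155, 0.0828]
tool_rot: [[-0.822, 0.155, 0.548], [0.129, 0.988, -0.086], [-0.554, 0.0, -0.832]]
ft_force: [0.1, 0.5, 2.6]
opening: -0.0005
gripper_force: 0.9
```

Call:
send_rows(
  targets=[
    {"tx": 0, "ty": 0, "tz": 0.0015, "wx": 0, "wy": 0, "wz": 0},
    {"tx": 0, "ty": 0, "tz": 0, "wx": 0, "wy": 0, "wz": 0},
    {"tx": 0, "ty": 0, "tz": 0, "wx": 0, "wy": 0, "wz": 0},
  ],
)

```text
time_s: 38.4
tool_pos: [0.4547, 0.2151, 0.081]
tool_rot: [[-0.823, 0.155, 0.547], [0.129, 0.988, -0.086], [-0.554, -0.001, -0.833]]
ft_force: [0.1, 1.0, 3.4]
opening: 0.0001
gripper_force: 1.5
```

Call:
send_rows(
  targets=[
    {"tx": 0, "ty": 0, "tz": 0.0015, "wx": 0, "wy": 0, "wz": 0},
    {"tx": 0, "ty": 0, "tz": 0, "wx": 0, "wy": 0, "wz": 0},
    {"tx": 0, "ty": 0, "tz": 0, "wx": 0, "wy": 0, "wz": 0},
  ],
)

```text
time_s: 38.7
tool_pos: [0.4556, 0.2149, 0.0797]
tool_rot: [[-0.823, 0.155, 0.547], [0.129, 0.988, -0.087], [-0.554, -0.001, -0.833]]
ft_force: [0.3, 1.9, 4.8]
opening: -0.0
gripper_force: 1.9
```

The spring force builds gradually over the travel, so the button was pressed fully. Retract and hand in.

Call:
send_rows(
  targets=[
    {"tx": 0, "ty": 0, "tz": 0.002, "wx": 0, "wy": 0, "wz": 0},
    {"tx": 0, "ty": 0, "tz": 0, "wx": 0, "wy": 0, "wz": 0},
    {"tx": 0, "ty": 0, "tz": -0.01, "wx": 0, "wy": 0, "wz": 0},
    {"tx": 0, "ty": 0, "tz": -0.03, "wx": 0, "wy": 0, "wz": 0},
    {"tx": 0, "ty": 0, "tz": -0.04, "wx": 0, "wy": 0, "wz": 0},
    {"tx": 0, "ty": 0, "tz": -0.04, "wx": 0, "wy": 0, "wz": 0},
    {"tx": 0, "ty": 0, "tz": -0.03, "wx": 0, "wy": 0, "wz": 0},
    {"tx": 0, "ty": 0, "tz": 0, "wx": 0, "wy": 0, "wz": 0},
    {"tx": 0, "ty": 0, "tz": 0, "wx": 0, "wy": 0, "wz": 0},
    {"tx": 0, "ty": 0, "tz": 0, "wx": 0, "wy": 0, "wz": 0},
  ],
)

```text
time_s: 39.7
tool_pos: [0.3741, 0.2272, 0.2015]
tool_rot: [[-0.824, 0.156, 0.545], [0.128, 0.988, -0.088], [-0.552, -0.003, -0.834]]
ft_force: [-0.5, 0.7, 0.0]
opening: 0.0001
gripper_force: 0.0
```

```bash
python3 -c "
from bench import manip
print(manip.hand_in())"
```

```text
the job is handed in; nothing more can be done
None
```

I handed in the job at about 40 s, with no verdict returned: the plate is home on both pins (I accidentally lifted it off once and re-seated it), both catches are at their stops, the start button was pressed twice and released, the arm is clear, and the five bystanders I could identify in the scene camera had not moved.

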